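Slide the tall pump bottle home into its counter bay

TASK

Push the tall pump bottle along the counter into the empty one of the two low metal bays, through its open side and all the way up to its back wall. It is heavy and tips easily, so push it low on its body: it must slide upright on its base, never lifted or tipped. Leave the bottle standing there and the other things where they are.

Things in the scene. Friction and masses are not known exactly. Their poses are not given: they have to be found in the camera images.
- pump_bottle: the tall pump bottle, loose, about 0.45 to 0.9 kg: amber glass cylinder 66 mm across up to 180 mm high with a paper band, shoulder to a 28 mm neck, 36 mm white collar at 235 to 253 mm, white pump head with a small spout, 285 mm tall in all. Origin: centre of its underside, z up, the spout points along its x (the spout's direction does not matter). It starts on the robot's right, on the counter. Pushed below about 40 mm it slides; pushed much higher it tips
- empty_bay: the empty bay, fixed to the counter: a U of three thin dark steel walls, 40 mm high and 4 mm thick, with no floor (the counter is its floor). Origin: on the counter in the middle of the U; its x points inwards, from the open side to the back wall. Inside it is 86 mm wide (along its y) and 60 mm deep: the open side is at x = -30 mm, the back wall's inner face at x = +30 mm. The open side faces roughly the robot's right
- empty_bay_home (a point): point on the counter in the empty bay where the centre of the bottle's underside comes when the bottle touches the back wall midway between the side walls (33 mm in front of the back wall); same axes as the bay
- full_bay: the other bay, same shape and size as the empty one, fixed, occupied by the canister; origin and axes as for the empty bay. Either bay may be the nearer one to the robot
- canister: white ceramic canister with a steel lid, 72 mm across, 115 mm tall, loose, standing in the other bay; leave it there. Origin: centre of its underside
- steel_jug: steel jug with a side handle, about 84 mm across, 100 mm tall, loose; leave alone. Origin: centre of its underside
- short_bottle: short amber bottle with a black cap and no pump, 64 mm across, 150 mm tall, loose; leave alone. Origin: centre of its underside
- cup_stack: stack of white paper cups, about 84 mm across, 145 mm tall, loose; leave alone. Origin: centre of its underside
- sugar_bowl: low white bowl, 90 mm across, 50 mm tall, loose; leave alone. Origin: centre of its underside
- bar_spoon: steel spoon 200 mm long lying on the counter, loose; leave alone. Origin: centre of its underside
- bucket: red bucket, 220 mm across, 200 mm tall, loose; leave alone. Origin: centre of its underside

How it is judged:
By the outcome, as a careful person would: the job done as asked, in the order asked, and still so for the second after the job is handed in, with the robot touching nothing.
It also fails if it takes over 54 s, if anything falls off the work surface, if the arm or the gripper's body presses on something with over 40 N, if the wrist force passes 120 N, or if a joint passes its speed limit or range.

ROBOT

A 7-joint arm with a two-finger parallel gripper is mounted at the origin on the work surface. World frame = base frame: x ahead of the robot, y to its left, z up, the work surface at z = 0. Lengths are in m, angles in rad, forces in N, time in s.
With the tool pointing down it reaches from about 0.4 to 0.85 m from the base axis. Payload 10.4 kg.
Tool frame: the origin (TCP) lies on the centre line of the jaws, within the pads' length; the fingertips stand 22 mm ahead of it and the grasp point (between the pads) lies 3 mm ahead of it; z points along the fingers, y is the direction in which the jaws open and shut (so a half turn about z gives the same grasp; the last joint's range is limited). The gripper opens to 85 mm and grips with 20 to 120 N. Pads are 22 mm wide; open, the fingers measure 114 mm over their backs; the gripper's body (76 mm by 85 mm) begins 54 mm behind the grasp point. The pads swing forward as they close: fully open they stand 13 mm farther back than shut.
Start: joints at [1.103, 0.332, -0.065, 1.46, 0.022, 1.35, -0.088], TCP at [0.269, -0.564, 0.219] pointing down, gripper open.
Joint ranges: [-2.6, 2.6], [-0.5, 2.12], [-1.47, 1.34], [0.16, 2.42], [-1.27, 4.41], [0.06, 2.06], [-2.6, 2.6]. Speed limits (rad/s): [2.22, 2.22, 2.79, 2.79, 3.14, 3.14, 3.14].

INTERFACE

Orientations are given as a unit quaternion [x, y, z, w].
In Python, from workcell import manip gives the robot as it stands. The module is installed in compiled form; this text tells all that it offers.
- The arm moves only by the shell command python3 -m crank 'ROWS' [FORCE]. ROWS is JSON, a list of rows, each a list of 3 entries, a list of its own where there are three numbers: the opening, from -1 (shut) to 1 (fully open), then the shift along the tool's x, y, z normalised to -1 to 1, where 1 is 80 mm, then the turn, a rotation vector about the tool's x, y, z normalised to -1 to 1, where 1 is pi/4 rad. In form: [[jaw, [tx, ty, tz], [ax, ay, az]], ...]. A call has exactly 5 rows; each row shifts and turns the commanded pose from where the row before left it, along the tool's axes as they then stand; what a row does not reach is not made up. A row lasts 1/10 s, in which the tool goes at most 50 mm and 8.59 degrees, less where a joint would pass 70% of its speed; a pose out of reach is approached as far as the arm can. A call with a number of a shift or a turn outside -1 to 1 is refused whole. A call with a gripper value outside its range is refused whole. The fingers move at their own pace and stop on an object; FORCE is the grip in N (left out, the last holds). Time passes only in rows, so rows that do not move let the fingers close, or fill a call up. It gives the time, the measured TCP pose, the force and the opening at its end, in the units of the state.
- manip.get_obs(): the state, without advancing time (a new reading comes with each control period).
- manip.camera(name): name is "scene" or "top"; returns the picture (400x640x3 uint8, blue, green, red); there is no depth.
- manip.camera_info(name): a dict with "K" (3x3 intrinsics, pixels), "k1" (the pictures are not rectified: a ray, as slopes to the right and down, at radius r is drawn at 1 + k1 r^2 times it, then the intrinsics apply), "camera_from_world" (4x4, takes a point from world to camera coordinates). Camera axes: x right, y down, z forward; pixel columns grow to the right and rows downward; lengths in m; the calibration is good to about 2 mm. A picture is of the moment at which its call begins. camera_info takes no time and is no camera call.
- manip.hand_in(): hands the job in, once; it reports no verdict.
The state is a dict: "clock": time; "joint_pos": joint angles; "joint_velocities": joint speeds; "tau": joint torques, N m; "position": TCP position; "ee_rot": TCP orientation; "ft_force": force on the tool from outside, world axes, zero at the start; "torque": the same for the moment, N m; "grip_width": opening from 0.0 (shut) to 1.0 (fully open).
Only numpy, scipy, OpenCV 4.12 (cv2) and the standard library are available. Lean on these libraries where they do the work, as an engineer would, in place of code of your own. Each camera call takes 0.05 s, during which the arm holds its last target.

## Working session

There is one attempt and no reset: what is moved stays moved. The work goes in short steps, Python scripts to look and compute and a shell command to move; the robot and the scene stay as the last step left them, time stands still between calls to the robot, and variables do not carry over. Pictures are saved under pics/ and viewed, and the job is handed in when it is done.

```bash
mkdir -p pics
python3 - <<'E'
from workcell import manip
import cv2
o=manip.get_obs();print(o)
for n in("scene","top"):
    cv2.imwrite(f"pics/{n}0.png",manip.camera(n)); print(n,manip.camera_info(n))
E
```

```text
{'clock': 0.0, 'joint_pos': array([ 1.10339924,  0.33285847, -0.06470641,  1.46092063,  0.02160838,
        1.34991152, -0.0885129 ]), 'joint_velocities': array([-7.29321133e-04,  6.14364728e-04, -4.18488954e-04,  2.23382401e-04,
       -2.89434563e-04, -8.55276961e-05, -1.69091116e-03]), 'tau': array([ 1.05203766e-03, -6.25445652e+01,  4.98421106e-02, -3.91606915e+01,
        1.61471096e-02,  9.85960913e-03,  1.10501927e-05]), 'position': array([ 0.26875071, -0.56383928,  0.21863421]), 'ee_rot': array([ 9.75369255e-01,  2.20577255e-01, -1.89217524e-04, -6.75023724e-04]), 'ft_force': array([ 0.05369016, -0.09590704,  0.54353763]), 'torque': array([ 0.01457361, -0.00638805,  0.03897519]), 'grip_width': 0.998363059279779}
scene {'K': array([[461.69634341,   0.        , 312.35936914],
       [  0.        , 461.69634341, 204.35187926],
       [  0.        ,   0.        ,   1.        ]]), 'k1': -0.03157504075179804, 'camera_from_world': array([[-0.79925684,  0.60082796, -0.01393754,  0.39722614],
       [ 0.44888938,  0.58139794, -0.67858291, -0.33354422],
       [-0.39960833, -0.54861845, -0.73439157,  1.74393181],
       [ 0.        ,  0.        ,  0.        ,  1.        ]])}
top {'K': array([[458.88219323,   0.        , 322.80603577],
       [  0.        , 458.88219323, 206.43898907],
       [  0.        ,   0.        ,   1.        ]]), 'k1': -0.08039708616580553, 'camera_from_world': array([[-0.02479707, -0.99961938, -0.01209137,  0.14684246],
       [-0.98645511,  0.0264287 , -0.16188835,  0.58018794],
       [ 0.16214629,  0.00791324, -0.986735  ,  1.2171309 ],
       [ 0.        ,  0.        ,  0.        ,  1.        ]])}
```

View pics/scene0.png

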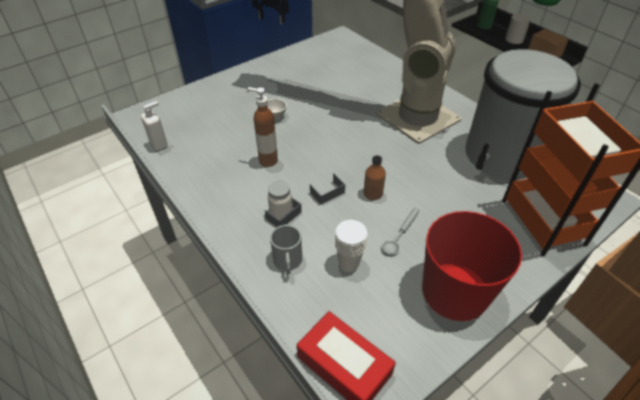

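View pics/top0.png

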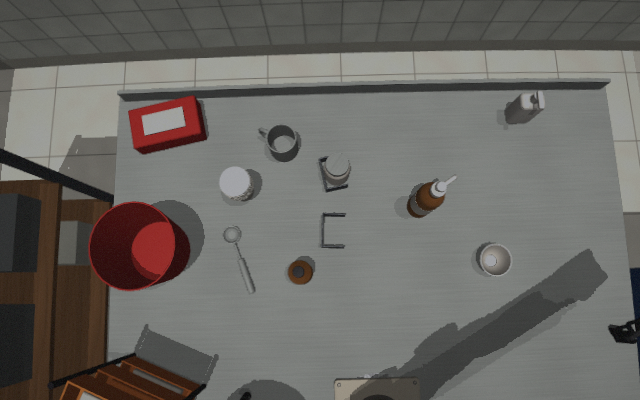

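The scene view shows the pump bottle at about (266,140), the empty bay at (327,188), and the canister in its bay at (282,205). In the top view, the bottle's base is at about (415,210) and the empty bay at (333,230), opening to the right. The gripper is at the right edge, at about (625,332). Next I'll zoom in to measure.

```bash
cat > h.py <<'E'
import numpy as np,cv2
from workcell import manip
def info(n):
    i=manip.camera_info(n);return np.array(i["K"]),i["k1"],np.array(i["camera_from_world"])
def ray(n,uv):
    K,k1,T=info(n)
    p=cv2.undistortPoints(np.array([[uv]],float),K,np.array([k1,0,0,0,0.]))[0,0]
    R=T[:3,:3];return -R.T@T[:3,3],R.T@np.array([p[0],p[1],1.])
def onz(n,uv,z=0.):
    c,d=ray(n,uv);return c+d*(z-c[2])/d[2]
def proj(n,P):
    K,k1,T=info(n)
    rv=cv2.Rodrigues(T[:3,:3])[0]
    return cv2.projectPoints(np.array(P,float).reshape(-1,3),rv,T[:3,3],K,np.array([k1,0,0,0,0.]))[0][:,0]
E
python3 - <<'E'
import cv2
t=cv2.imread('pics/top0.png');s=cv2.imread('pics/scene0.png')
cv2.imwrite('pics/t0z.png',cv2.resize(t[145:265,310:470],None,fx=5,fy=5,interpolation=2))
cv2.imwrite('pics/s0z.png',cv2.resize(s[80:230,230:390],None,fx=4,fy=4,interpolation=2))
E
```

```text
(no output)
```

View pics/t0z.png

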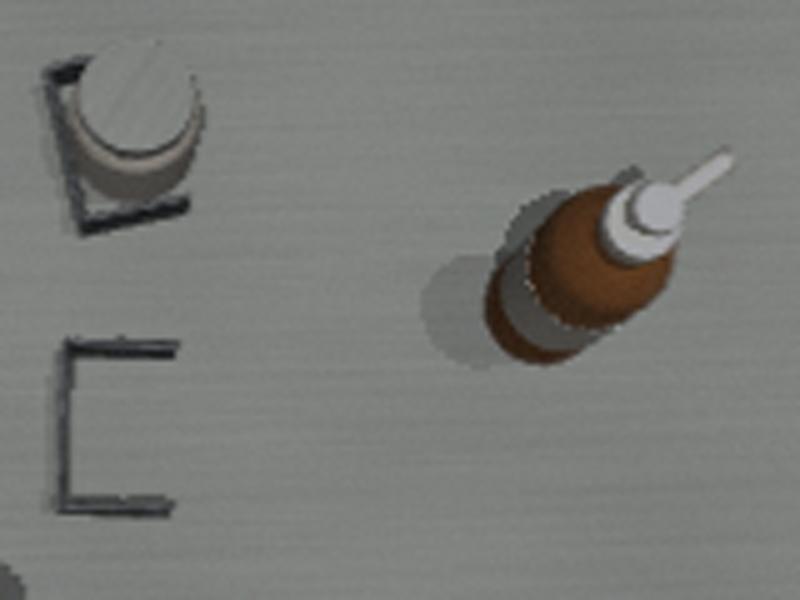

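View pics/s0z.png

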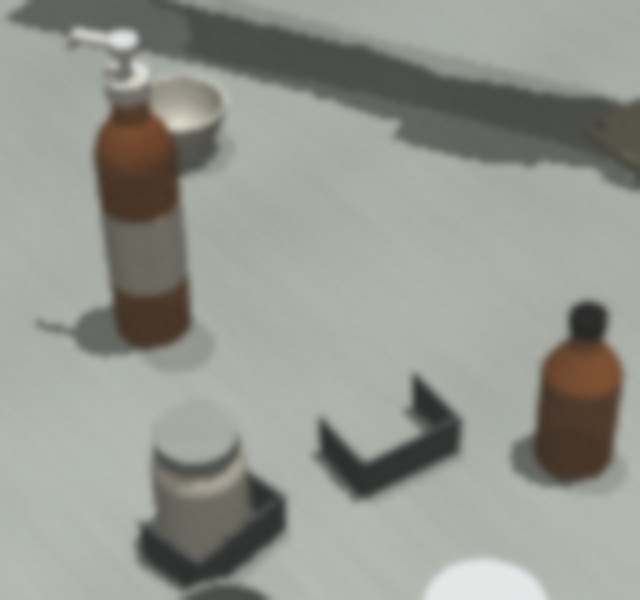

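```bash
cat > meas.py <<'E'
from h import *
from scipy.optimize import least_squares
def bottle(n,img,box,verbose=True):
    # lower amber outline -> z=0 -> circle of radius 33 mm
    x0,y0,x1,y1=box
    f=8
    c=cv2.resize(img[y0:y1,x0:x1],None,fx=f,fy=f,interpolation=cv2.INTER_LINEAR)
    h=cv2.cvtColor(c,cv2.COLOR_BGR2HSV)
    m=((h[...,0]<20)&(h[...,1]>110)).astype(np.uint8)
    cs=cv2.findContours(m,cv2.RETR_EXTERNAL,cv2.CHAIN_APPROX_NONE)[0]
    cs=[k for k in cs if cv2.contourArea(k)>1500]
    P=np.vstack(cs)[:,0].astype(float)
    uv=(P+.5)/f-.5+[x0,y0]
    G=np.array([onz(n,p) for p in uv])[:,:2]
    cam=ray(n,uv[0])[0][:2]
    d0=np.linalg.norm(G-cam,axis=1)
    # near end of the outline
    i=d0.argmin(); 
    ok=np.linalg.norm(G-G[i],axis=1)<0.03
    Q=G[ok]
    a=(G[i]-cam)/np.linalg.norm(G[i]-cam)
    r=least_squares(lambda c:np.linalg.norm(Q-c,axis=1)-.033,G[i]+a*.033,loss='soft_l1',f_scale=.001)
    if verbose: print(n,'bottle',r.x,'rms',np.sqrt(np.mean(r.fun**2)),len(Q))
    return r.x
E
python3 - <<'E'
from meas import *
t=cv2.imread('pics/top0.png');s=cv2.imread('pics/scene0.png')
bottle('top',t,(395,170,470,225)); bottle('scene',s,(248,95,285,175))
print('cam',ray('top',(0,0))[0],ray('scene',(0,0))[0])
f=lambda x,y:(310+(x+.5)/5-.5,145+(y+.5)/5-.5)
for nm,p in dict(backFar=(67,341),backNear=(58,508),openFar=(180,345),openNear=(174,510)).items():
    print('top',nm,onz('top',f(*p),.04).round(4))
g=lambda x,y:(230+(x+.5)/4-.5,80+(y+.5)/4-.5)
for nm,p in dict(backFar=(360,464),backNear=(461,422),openFar=(320,420),openNear=(415,374)).items():
    print('scene',nm,onz('scene',g(*p),.04).round(4))
for nm,p in dict(backFar=(362,496),backNear=(460,454)).items():
    print('scene z0',nm,onz('scene',g(*p),.0).round(4))
E
```

```text
top bottle [ 0.58835066 -0.14482807] rms 0.004019731296372165 304
scene bottle [ 0.49550875 -0.29748221] rms 0.0008935614792422123 174
cam [0.37861736 0.1218215  1.29668686] [1.16409985 0.91201051 1.05992778]
top backFar [0.5673 0.1318 0.04  ]
top backNear [0.4749 0.139  0.04  ]
top openFar [0.5634 0.0693 0.04  ]
top openNear [0.4722 0.0756 0.04  ]
scene backFar [0.5697 0.1346 0.04  ]
scene backNear [0.4795 0.1468 0.04  ]
scene openFar [0.5653 0.0776 0.04  ]
scene openNear [0.4739 0.0823 0.04  ]
scene z0 backFar [0.5663 0.1326 0.    ]
scene z0 backNear [0.4764 0.1442 0.    ]
```

Run:
```python
from h import *
o=[]
for n,(x0,y0,x1,y1) in dict(top=(395,170,470,225),scene=(248,95,285,175)).items():
    im=cv2.imread(f'pics/{n}0.png')[y0:y1,x0:x1]
    h=cv2.cvtColor(im,cv2.COLOR_BGR2HSV)
    for r in range(0,im.shape[0],8): print(r,h[r,::6].tolist())
```

```text
0 [[48, 10, 130], [50, 6, 129], [60, 6, 129], [68, 8, 129], [53, 8, 127], [60, 4, 127], [50, 6, 127], [45, 4, 126], [60, 6, 130], [60, 6, 128], [53, 8, 129], [60, 4, 131], [50, 6, 130]]
8 [[60, 4, 130], [60, 6, 130], [60, 6, 129], [60, 4, 128], [60, 6, 128], [60, 8, 129], [60, 6, 128], [70, 8, 102], [60, 4, 125], [18, 11, 118], [120, 2, 160], [53, 8, 128], [60, 8, 133]]
16 [[45, 8, 131], [50, 6, 128], [70, 6, 127], [60, 6, 129], [60, 3, 79], [13, 159, 69], [23, 11, 95], [128, 7, 154], [114, 8, 168], [68, 8, 128], [70, 6, 129], [60, 6, 129], [53, 8, 131]]
24 [[60, 6, 130], [53, 8, 129], [53, 8, 129], [30, 11, 67], [12, 151, 49], [12, 155, 82], [18, 37, 69], [108, 8, 169], [0, 5, 149], [70, 6, 128], [60, 6, 129], [70, 6, 129], [40, 6, 131]]
32 [[60, 2, 115], [60, 7, 113], [18, 44, 69], [30, 17, 61], [13, 123, 52], [13, 155, 79], [13, 165, 85], [14, 181, 83], [26, 17, 106], [53, 8, 131], [45, 8, 129], [60, 8, 129], [60, 8, 130]]
40 [[50, 7, 117], [60, 5, 113], [16, 32, 87], [17, 25, 71], [26, 25, 71], [14, 93, 66], [15, 48, 85], [75, 4, 129], [53, 8, 129], [68, 8, 128], [60, 6, 126], [7
[... 595 characters left out ...]
 100], [12, 121, 78], [42, 15, 83], [50, 11, 141]]
32 [[49, 12, 174], [21, 30, 120], [12, 115, 71], [12, 121, 74], [13, 112, 75], [51, 10, 172], [49, 12, 174]]
40 [[53, 12, 174], [49, 13, 159], [16, 62, 87], [14, 69, 89], [23, 29, 106], [53, 12, 170], [51, 11, 170]]
48 [[50, 13, 176], [51, 10, 172], [27, 25, 101], [25, 26, 107], [25, 26, 108], [47, 11, 169], [47, 10, 171]]
56 [[53, 12, 173], [53, 12, 176], [23, 35, 96], [25, 27, 105], [20, 37, 103], [41, 13, 159], [53, 12, 172]]
64 [[56, 10, 171], [53, 10, 104], [14, 99, 67], [12, 112, 73], [13, 110, 72], [37, 17, 139], [49, 12, 172]]
72 [[53, 12, 172], [55, 14, 111], [54, 11, 111], [26, 19, 105], [43, 12, 144], [47, 12, 151], [49, 12, 172]]
```

```bash
sed -i 's/h\[...,1\]>110/h[...,1]>50/; s/>1500/>600/' meas.py
python3 - <<'E'
from meas import *
t=cv2.imread('pics/top0.png');s=cv2.imread('pics/scene0.png')
b=bottle('top',t,(395,170,470,225)); b2=bottle('scene',s,(248,95,285,175))
a=np.linspace(0,2*np.pi,100)
for n,im,bx,c in (('top',t,(395,170,470,225),b),('scene',s,(248,95,285,175),b2)):
    f=8;z=cv2.resize(im[bx[1]:bx[3],bx[0]:bx[2]],None,fx=f,fy=f,interpolation=cv2.INTER_CUBIC)
    p=proj(n,np.c_[c[0]+.033*np.cos(a),c[1]+.033*np.sin(a),0*a])
    q=((p-[bx[0],bx[1]]+.5)*f-.5).round().astype(np.int32)
    cv2.polylines(z,[q],True,(0,255,0),1); cv2.imwrite(f'pics/{n}_fit.png',z[:590])
E
```

```text
Traceback (most recent call last):
  File "meas.py", line 14, in bottle
    G=np.array([onz(n,p) for p in uv])[:,:2]
                ~~~^^^^^
  File "h.py", line 10, in onz
    c,d=ray(n,uv);return c+d*(z-c[2])/d[2]
        ~~~^^^^^^
  File "h.py", line 6, in ray
    K,k1,T=info(n)
           ~~~~^^^
  File "h.py", line 4, in info
    i=manip.camera_info(n);return np.array(i["K"]),i["k1"],np.array(i["camera_from_world"])
ValueError: time passes only in moves, steps and waits
```

```bash
python3 -c "
import cv2
a=cv2.imread('pics/top_fit.png');b=cv2.imread('pics/scene_fit.png')
import numpy as np
b=b[-440:];h=np.zeros((440,600+b.shape[1],3),'u1');h[:a.shape[0],:600]=a[:440];h[:,600:]=b;cv2.imwrite('pics/fit2.png',cv2.resize(h,None,fx=.85,fy=.85))"
```

```text
[ WARN:0@0.024] global loadsave.cpp:275 findDecoder imread_('pics/top_fit.png'): can't open/read file: check file path/integrity
[ WARN:0@0.024] global loadsave.cpp:275 findDecoder imread_('pics/scene_fit.png'): can't open/read file: check file path/integrity
Traceback (most recent call last):
TypeError: 'NoneType' object is not subscriptable
```

```bash
sed -i 's/^def info/import functools\n@functools.lru_cache\ndef info/' h.py
cat > fit.py <<'E'
from meas import *
def fit(tag,bt,bs):
    o=[]
    a=np.linspace(0,2*np.pi,100)
    for n,bx in (('top',bt),('scene',bs)):
        im=cv2.imread(f'pics/{n}{tag}.png')
        c=bottle(n,im,bx)
        f=6;z=cv2.resize(im[bx[1]:bx[3],bx[0]:bx[2]],None,fx=f,fy=f,interpolation=cv2.INTER_CUBIC)
        p=proj(n,np.c_[c[0]+.033*np.cos(a),c[1]+.033*np.sin(a),0*a])
        q=((p-[bx[0],bx[1]]+.5)*f-.5).round().astype(np.int32)
        cv2.polylines(z,[q],True,(0,255,0),1);o.append(z)
    H=max(z.shape[0] for z in o)
    o=[cv2.copyMakeBorder(z,0,H-z.shape[0],0,0,0) for z in o]
    cv2.imwrite(f'pics/fit_{tag}.png',np.hstack(o))
E
python3 -c "
from fit import *
fit('0',(395,170,470,225),(248,95,285,175))"
```

```text
top bottle [ 0.58648731 -0.14192615] rms 0.0068477362151831474 283
scene bottle [ 0.58311042 -0.14191761] rms 0.0005856744438281956 124
```

View pics/fit_0.png

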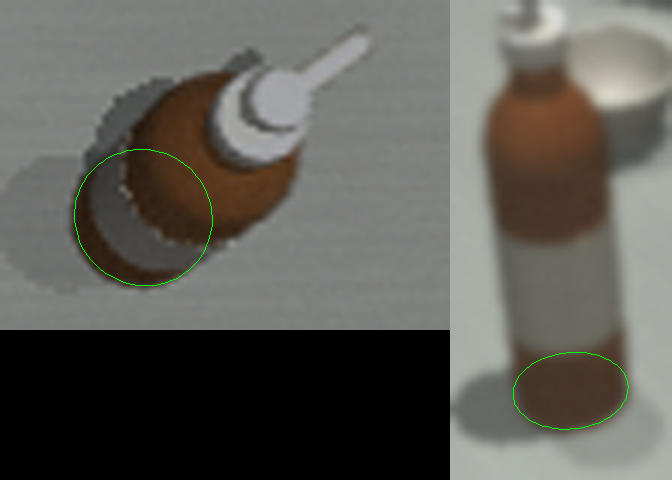

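The bottle's base fits agree across the two views, top (0.586,-0.142) and scene (0.583,-0.142), and the circles lie on the visible foot. Next I'll measure the bay more carefully, locate the neighbouring objects and plan the approach pose.

```bash
cat > plan.py <<'E'
import numpy as np
from scipy.spatial.transform import Rotation as Rn, Slerp
from workcell import manip
def Rt(head_deg,tilt_deg):
    h=np.radians(head_deg);t=np.radians(tilt_deg);f=np.array([np.cos(h),np.sin(h),0]);u=np.array([0,0,1.])
    z=f*np.sin(t)-u*np.cos(t); x=f*np.cos(t)+u*np.sin(t); return Rn.from_matrix(np.c_[x,np.cross(z,x),z])
def rows(p0,R0,pts,jaw):
    """pts: list of (p,R,n)"""
    out=[]
    for p1,R1,n in pts:
        s=Slerp([0,1],Rn.concatenate([R0,R1]))
        for i in range(n):
            a=s(i/n);b=s((i+1)/n)
            d=a.inv().apply((np.array(p1)-p0)/n)/.08
            r=(a.inv()*b).as_rotvec()/(np.pi/4)
            out.append([jaw,d.round(3).tolist(),r.round(3).tolist()])
        p0=np.array(p1);R0=R1
    for k in range(0,len(out),5): print(out[k:k+5])
    m=max(np.linalg.norm(o[1])*80 for o in out);q=max(np.linalg.norm(o[2])*45 for o in out);print('max mm/row',m.round(1),'deg/row',q.round(2),'n',len(out))
def now():
    o=manip.get_obs();return np.array(o['position']),Rn.from_quat(o['ee_rot'])
E
python3 - <<'E'
from h import *
t=cv2.imread('pics/top0.png')
# empty bay wall tops: dark mask in top view
x0,y0,x1,y1=316,205,352,256;f=8
g=cv2.cvtColor(cv2.resize(t[y0:y1,x0:x1],None,fx=f,fy=f,interpolation=cv2.INTER_LINEAR),cv2.COLOR_BGR2GRAY)
m=(g<85).astype(np.uint8)
cs=cv2.findContours(m,cv2.RETR_EXTERNAL,cv2.CHAIN_APPROX_NONE)[0];c=max(cs,key=cv2.contourArea)
b=cv2.boxPoints(cv2.minAreaRect(c));P=np.array([onz('top',(q+.5)/f-.5+[x0,y0],.04) for q in b])
print(P.round(4),'centre',P.mean(0).round(4),[round(float(np.linalg.norm(P[i]-P[i-1])),4) for i in range(4)])
for i in range(4):
    d=P[i]-P[i-1];print(np.degrees(np.arctan2(d[1],d[0])).round(1))
print('bowl',onz('top',(495,260),.05),'fullbay near tip',onz('top',(347.8,186),.04),'canister',onz('top',(337,166),.115))
E
python3 - <<'E'
from plan import *
p,R=now();b=np.array([.585,-.142]);h=119.
f=np.array([np.cos(np.radians(h)),np.sin(np.radians(h))])
q=b-.095*f;print(q)
rows(p,R,[([.45,-.48,.27],Rn.from_rotvec([0,0,np.radians(20)])*R,5),([q[0]-.05*f[0],q[1]-.05*f[1],.22],Rt(h,50),10)],-0.05)
E
```

```text
[[0.471  0.1413 0.04  ]
 [0.5705 0.1358 0.04  ]
 [0.5667 0.0703 0.04  ]
 [0.4673 0.0766 0.04  ]] centre [0.5189 0.106  0.04  ] [0.0648, 0.0997, 0.0656, 0.0996]
86.7
-3.2
-93.3
176.4
bowl [ 0.42315141 -0.33332304  0.05      ] fullbay near tip [0.64112705 0.06062389 0.04      ] canister [0.68031047 0.09101828 0.115     ]
[ 0.63105691 -0.22508887]
[[-0.05, [0.499, 0.006, -0.128], [-0.0, -0.0, -0.089]], [-0.05, [0.498, 0.04, -0.128], [-0.0, -0.0, -0.089]], [-0.05, [0.494, 0.075, -0.128], [-0.0, -0.0, -0.089]], [-0.05, [0.487, 0.109, -0.128], [-0.0, -0.0, -0.089]], [-0.05, [0.478, 0.143, -0.128], [-0.0, -0.0, -0.089]]]
[[-0.05, [0.368, -0.002, 0.062], [0.071, 0.095, -0.152]], [-0.05, [0.36, 0.046, 0.088], [0.071, 0.095, -0.152]], [-0.05, [0.344, 0.094, 0.111], [0.071, 0.095, -0.152]], [-0.05, [0.321, 0.14, 0.129], [0.071, 0.095, -0.152]], [-0.05, [0.291, 0.184, 0.143], [0.071, 0.095, -0.152]]]
[[-0.05, [0.256, 0.226, 0.152], [0.071, 0.095, -0.152]], [-0.05, [0.215, 0.262, 0.156], [0.071, 0.095, -0.152]], [-0.05, [0.17, 0.294, 0.155], [0.071, 0.095, -0.152]], [-0.05, [0.122, 0.32, 0.149], [0.071, 0.095, -0.152]], [-0.05, [0.072, 0.34, 0.138], [0.071, 0.095, -0.152]]]
max mm/row 41.3 deg/row 8.68 n 15
```

```bash
python3 -m crank '[[-0.05,[0.5,0.006,-0.13],[0,0,-0.09]],[-0.05,[0.5,0.04,-0.13],[0,0,-0.09]],[-0.05,[0.49,0.075,-0.13],[0,0,-0.09]],[-0.05,[0.49,0.11,-0.13],[0,0,-0.09]],[-0.05,[0.48,0.14,-0.13],[0,0,-0.09]]]'
python3 - <<'E'
from plan import *
p,R=now();b=np.array([.585,-.142]);h=119.
print(manip.get_obs()['joint_pos'].round(3),manip.get_obs()['ft_force'])
f=np.array([np.cos(np.radians(h)),np.sin(np.radians(h))])
q=b-.145*f
rows(p,R,[([*q,.22],Rt(h,50),15)],-0.05)
E
```

```text
clock: 0.6
position: [0.4513, -0.4787, 0.2715]
ee_rot: [0.921, 0.39, -0.0, -0.0]
ft_force: [1.3, 0.2, 0.1]
grip_width: 0.473
[ 0.886  0.395 -0.197  1.272  0.076  1.482 -0.073] [1.29869812 0.17728843 0.13859764]
[[-0.05, [0.244, 0.0, 0.043], [0.047, 0.063, -0.101]], [-0.05, [0.241, 0.021, 0.055], [0.047, 0.063, -0.101]], [-0.05, [0.235, 0.042, 0.065], [0.047, 0.063, -0.101]], [-0.05, [0.227, 0.063, 0.075], [0.047, 0.063, -0.101]], [-0.05, [0.218, 0.084, 0.083], [0.047, 0.063, -0.101]]]
[[-0.05, [0.206, 0.104, 0.09], [0.047, 0.063, -0.101]], [-0.05, [0.192, 0.123, 0.096], [0.047, 0.063, -0.101]], [-0.05, [0.177, 0.142, 0.1], [0.047, 0.063, -0.101]], [-0.05, [0.16, 0.159, 0.103], [0.047, 0.063, -0.101]], [-0.05, [0.141, 0.174, 0.105], [0.047, 0.063, -0.101]]]
[[-0.05, [0.122, 0.189, 0.104], [0.047, 0.063, -0.101]], [-0.05, [0.101, 0.201, 0.103], [0.047, 0.063, -0.101]], [-0.05, [0.08, 0.212, 0.1], [0.047, 0.063, -0.101]], [-0.05, [0.058, 0.221, 0.095], [0.047, 0.063, -0.101]], [-0.05, [0.035, 0.228, 0.089], [0.047, 0.063, -0.101]]]
max mm/row 19.8 deg/row 5.76 n 15
```

```bash
python3 -m crank '[[-0.05,[0.244,0,0.043],[0.047,0.063,-0.101]],[-0.05,[0.241,0.021,0.055],[0.047,0.063,-0.101]],[-0.05,[0.235,0.042,0.065],[0.047,0.063,-0.101]],[-0.05,[0.227,0.063,0.075],[0.047,0.063,-0.101]],[-0.05,[0.218,0.084,0.083],[0.047,0.063,-0.101]]]'
python3 -m crank '[[-0.05,[0.206,0.104,0.09],[0.047,0.063,-0.101]],[-0.05,[0.192,0.123,0.096],[0.047,0.063,-0.101]],[-0.05,[0.177,0.142,0.1],[0.047,0.063,-0.101]],[-0.05,[0.16,0.159,0.103],[0.047,0.063,-0.101]],[-0.05,[0.141,0.174,0.105],[0.047,0.063,-0.101]]]'
python3 - <<'E'
from plan import *
p,R=now();b=np.array([.585,-.142]);h=119.
print(manip.get_obs()['joint_pos'].round(3),manip.get_obs()['ft_force'])
f=np.array([np.cos(np.radians(h)),np.sin(np.radians(h))])
q=b-.145*f;print(q)
rows(p,R,[([*q,.22],Rt(h,50),5)],-0.05)
E
```

```text
clock: 1.1
position: [0.5184, -0.4094, 0.2538]
ee_rot: [0.815, 0.558, 0.078, -0.133]
ft_force: [-0.1, 0.2, -0.0]
grip_width: 0.477
clock: 1.6
position: [0.5865, -0.3399, 0.2363]
ee_rot: [0.659, 0.691, 0.15, -0.256]
ft_force: [0.2, 0.1, -0.1]
grip_width: 0.473
[ 0.793  0.9   -0.406  0.714 -0.128  1.993  0.484] [ 0.20240563  0.13255051 -0.1096994 ]
[ 0.65529739 -0.26881986]
[[-0.05, [0.125, 0.191, 0.104], [0.047, 0.064, -0.101]], [-0.05, [0.105, 0.203, 0.102], [0.047, 0.064, -0.101]], [-0.05, [0.083, 0.215, 0.099], [0.047, 0.064, -0.101]], [-0.05, [0.061, 0.224, 0.095], [0.047, 0.064, -0.101]], [-0.05, [0.038, 0.231, 0.089], [0.047, 0.064, -0.101]]]
max mm/row 20.1 deg/row 5.78 n 5
```

Run:
```python
from plan import *
p,R=now();b=np.array([.585,-.142]);h=97.
f=np.array([np.cos(np.radians(h)),np.sin(np.radians(h))])
q=b-.14*f;print(q)
rows(p,R,[([*q,.2],Rt(h,48),5)],-0.05)
```

```text
[ 0.60206171 -0.28095646]
[[-0.05, [0.073, 0.063, 0.149], [-0.019, 0.062, -0.028]], [-0.05, [0.064, 0.062, 0.153], [-0.019, 0.062, -0.028]], [-0.05, [0.055, 0.061, 0.157], [-0.019, 0.062, -0.028]], [-0.05, [0.046, 0.06, 0.161], [-0.019, 0.062, -0.028]], [-0.05, [0.037, 0.058, 0.163], [-0.019, 0.062, -0.028]]]
max mm/row 14.2 deg/row 3.18 n 5
```

```bash
python3 -m crank '[[-0.05,[0.073,0.063,0.149],[-0.019,0.062,-0.028]],[-0.05,[0.064,0.062,0.153],[-0.019,0.062,-0.028]],[-0.05,[0.055,0.061,0.157],[-0.019,0.062,-0.028]],[-0.05,[0.046,0.06,0.161],[-0.019,0.062,-0.028]],[-0.05,[0.037,0.058,0.163],[-0.019,0.062,-0.028]]]'
python3 - <<'E'
from plan import *
p,R=now();b=np.array([.585,-.142]);h=97.
print(manip.get_obs()['joint_pos'].round(3))
m=R.as_matrix();print('tilt',np.degrees(np.arccos(-m[2,2])),'head',np.degrees(np.arctan2(m[1,2],m[0,2])),m[2,1])
f=np.array([np.cos(np.radians(h)),np.sin(np.radians(h))])
q=b-.11*f;print(q)
rows(p,R,[([*(b-.12*f),.08],Rt(h,50),5),([*(b-.1*f),.036],Rt(h,50),5)],-0.05)
E
```

```text
clock: 2.1
position: [0.6021, -0.2807, 0.1997]
ee_rot: [0.606, 0.683, 0.269, -0.304]
ft_force: [-0.4, -0.5, 0.4]
grip_width: 0.473
[ 0.868  0.951 -0.501  0.842 -0.289  1.905  0.547]
tilt 47.93988903372808 head 96.94059330763834 -0.001362181989667588
[ 0.59840563 -0.25118008]
[[-0.05, [-0.189, 0.0, 0.237], [0.0, 0.009, -0.001]], [-0.05, [-0.191, 0.0, 0.236], [0.0, 0.009, -0.001]], [-0.05, [-0.192, 0.0, 0.234], [0.0, 0.009, -0.001]], [-0.05, [-0.194, -0.0, 0.233], [0.0, 0.009, -0.001]], [-0.05, [-0.196, -0.0, 0.232], [0.0, 0.009, -0.001]]]
[[-0.05, [-0.052, 0.0, 0.109], [0.0, 0.0, 0.0]], [-0.05, [-0.052, 0.0, 0.109], [0.0, 0.0, 0.0]], [-0.05, [-0.052, 0.0, 0.109], [0.0, 0.0, 0.0]], [-0.05, [-0.052, 0.0, 0.109], [0.0, 0.0, 0.0]], [-0.05, [-0.052, 0.0, 0.109], [0.0, 0.0, 0.0]]]
max mm/row 24.3 deg/row 0.41 n 10
```

Pose is as expected with joint margin. I'll take a picture after descending part of the way.

```bash
python3 -m crank '[[-0.05,[-0.19,0,0.237],[0,0.009,-0.001]],[-0.05,[-0.19,0,0.236],[0,0.009,-0.001]],[-0.05,[-0.192,0,0.234],[0,0.009,-0.001]],[-0.05,[-0.194,0,0.233],[0,0.009,-0.001]],[-0.05,[-0.196,0,0.232],[0,0.009,-0.001]]]'
python3 - <<'E'
from plan import *
import cv2
print(manip.get_obs()['joint_pos'].round(3))
t=manip.camera('top');s=manip.camera('scene');cv2.imwrite('pics/top1.png',t);cv2.imwrite('pics/scene1.png',s)
cv2.imwrite('pics/c1.png',np.vstack([cv2.resize(t[120:270,310:510],None,fx=2,fy=2),cv2.resize(s[60:210,210:410],None,fx=2,fy=2)]))
E
```

```text
clock: 2.6
position: [0.5994, -0.2615, 0.0792]
ee_rot: [0.601, 0.679, 0.28, -0.316]
ft_force: [0.3, -0.5, -0.5]
grip_width: 0.479
[ 0.878  1.042 -0.492  0.967 -0.261  1.743  0.642]
```

View pics/c1.png

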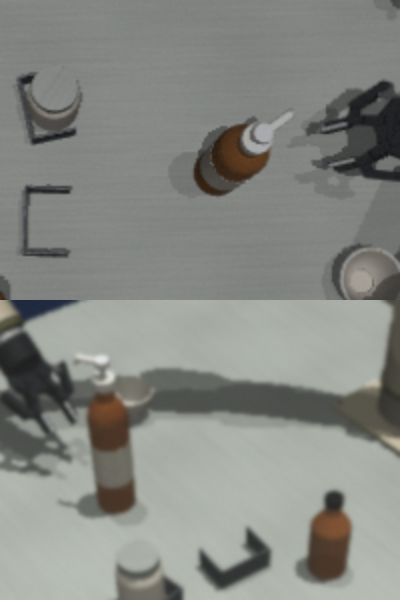

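The top view shows the fingers to the right of the bottle, at about crop (350,120), with the jaws straddling the push line. The bottle hasn't moved, and the bowl at (370,270) is clear.

```bash
python3 -m crank '[[-0.05,[-0.052,0,0.11],[0,0,0]],[-0.05,[-0.052,0,0.11],[0,0,0]],[-0.05,[-0.052,0,0.11],[0,0,0]],[-0.05,[-0.052,0,0.11],[0,0,0]],[-0.05,[-0.052,0,0.11],[0,0,0]]]'
python3 - <<'E'
from plan import *
import cv2
from h import *
o=manip.get_obs();print(o['joint_pos'].round(3),o['ft_force'].round(2))
p,R=now()
s=manip.camera('scene');cv2.imwrite('pics/scene2.png',s)
cv2.imwrite('pics/c2.png',cv2.resize(s[80:200,190:350],None,fx=5,fy=5))
b=np.array([.585,-.142]);h=97.
f=np.array([np.cos(np.radians(h)),np.sin(np.radians(h))])
rows(p,R,[([*(b-.056*f),.036],Rt(h,50),10)],-.05)
E
```

```text
clock: 3.2
position: [0.5972, -0.2415, 0.036]
ee_rot: [0.601, 0.68, 0.279, -0.315]
ft_force: [0.2, -0.7, -0.1]
grip_width: 0.476
[ 0.875  1.059 -0.491  1.038 -0.252  1.658  0.667] [ 0.21 -0.73 -0.1 ]
[[-0.05, [0.036, 0.0, 0.042], [0.0, 0.0, 0.0]], [-0.05, [0.036, 0.0, 0.042], [0.0, 0.0, 0.0]], [-0.05, [0.036, 0.0, 0.042], [0.0, 0.0, 0.0]], [-0.05, [0.036, 0.0, 0.042], [0.0, 0.0, 0.0]], [-0.05, [0.036, 0.0, 0.042], [0.0, 0.0, 0.0]]]
[[-0.05, [0.036, 0.0, 0.042], [0.0, 0.0, 0.0]], [-0.05, [0.036, 0.0, 0.042], [0.0, 0.0, 0.0]], [-0.05, [0.036, 0.0, 0.042], [0.0, 0.0, 0.0]], [-0.05, [0.036, 0.0, 0.042], [0.0, 0.0, 0.0]], [-0.05, [0.036, 0.0, 0.042], [0.0, 0.0, 0.0]]]
max mm/row 4.4 deg/row 0.0 n 10
```

View pics/c2.png

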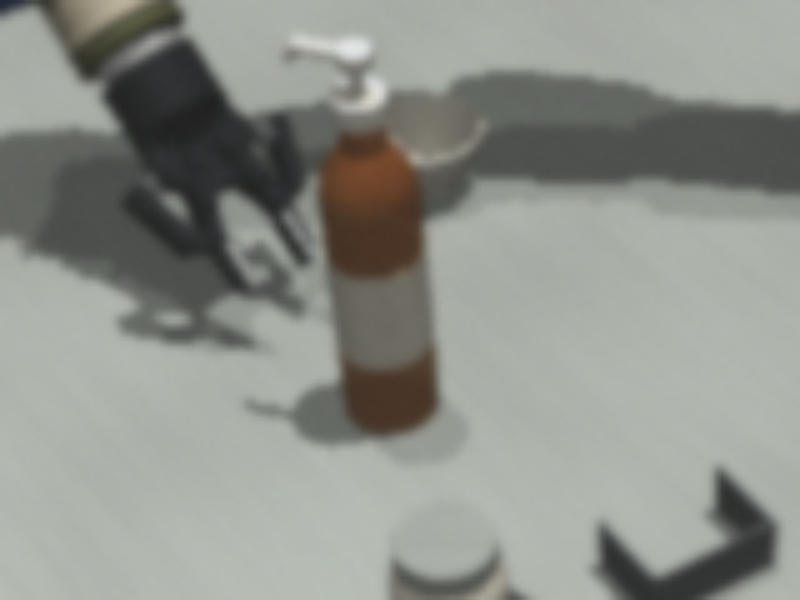

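```bash
python3 - <<'E'
from h import *
for z in(.005,.015,.025,.035): print(z,onz('scene',(238,137.2),z).round(4),onz('scene',(250.4,132.2),z).round(4))
E
python3 -m crank '[[-0.05,[0.036,0,0.042],[0,0,0]],[-0.05,[0.036,0,0.042],[0,0,0]],[-0.05,[0.036,0,0.042],[0,0,0]],[-0.05,[0.036,0,0.042],[0,0,0]],[-0.05,[0.036,0,0.042],[0,0,0]]]'
```

```text
0.005 [ 0.6043 -0.3044  0.005 ] [ 0.5536 -0.3013  0.005 ]
0.015 [ 0.6096 -0.2928  0.015 ] [ 0.5594 -0.2898  0.015 ]
0.025 [ 0.6149 -0.2813  0.025 ] [ 0.5652 -0.2783  0.025 ]
0.035 [ 0.6202 -0.2698  0.035 ] [ 0.571  -0.2668  0.035 ]
clock: 3.75
position: [0.5945, -0.2196, 0.0369]
ee_rot: [0.601, 0.68, 0.279, -0.315]
ft_force: [0.9, -0.0, -0.0]
grip_width: 0.477
```

The fingertip rays don't match the expected tip height, so I'll check that before contact.

Run:
```python
from plan import *
from h import *
p,R=now()
out=[]
for n,w in(('top',(400,160,480,220)),('scene',(210,90,290,150))):
    im=manip.camera(n);cv2.imwrite(f'pics/{n}3.png',im)
    x0,y0,x1,y1=w;z=cv2.resize(im[y0:y1,x0:x1],None,fx=7,fy=7,interpolation=cv2.INTER_CUBIC)[:300 if 0 else 420]
    for l in(-.02,.02):
        for x in(-.011,.011):
            q=proj(n,p+R.apply([x,l,.022]))[0];print(n,l,x,(p+R.apply([x,l,.022])).round(3),q.round(1))
            cv2.circle(z,tuple(((q-[x0,y0]+.5)*7).astype(int)),3,(0,255,0),-1)
    q=proj(n,p)[0];cv2.circle(z,tuple(((q-[x0,y0]+.5)*7).astype(int)),3,(0,0,255),-1)
    cv2.imwrite(f'pics/z3{n}.png',z)
```

```text
top -0.02 -0.011 [ 0.574 -0.212  0.014] [444.3 208.7]
top -0.02 0.011 [ 0.572 -0.198  0.031] [440.9 208.5]
top 0.02 -0.011 [ 0.613 -0.208  0.014] [441.7 195. ]
top 0.02 0.011 [ 0.611 -0.193  0.031] [438.2 194.7]
scene -0.02 -0.011 [ 0.574 -0.212  0.014] [258.6 144.8]
scene -0.02 0.011 [ 0.572 -0.198  0.031] [260.7 142.9]
scene 0.02 -0.011 [ 0.613 -0.208  0.014] [249.7 150.1]
scene 0.02 0.011 [ 0.611 -0.193  0.031] [251.7 148.2]
```

View pics/z3top.png

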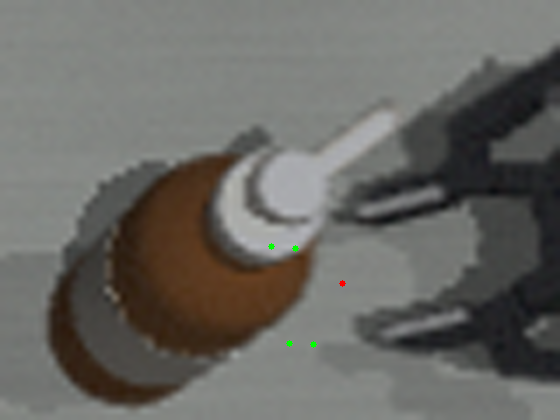

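View pics/z3scene.png

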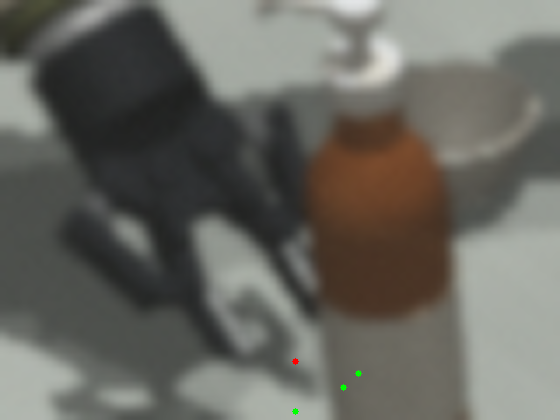

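Run:
```python
from plan import *
from h import *
p,R=now();print(p,R.as_matrix().round(3))
def tri(a,b):
    c1,d1=ray('top',a);c2,d2=ray('scene',b)
    A=np.c_[d1,-d2];s=np.linalg.lstsq(A,c2-c1,rcond=None)[0]
    P=c1+d1*s[0];Q=c2+d2*s[1];return (P+Q)/2,np.linalg.norm(P-Q)
for a,b in(((400+352/7-.5,160+213/7-.5),(210+235/7-.5,90+352/7-.5)),((400+362/7-.5,160+328/7-.5),(210+320/7-.5,90+312/7-.5))):
    P,g=tri(a,b);print(P.round(4),g.round(4),'tool',R.inv().apply(P-p).round(4))
```

```text
[ 0.59450607 -0.21911774  0.03692454] [[-0.08   0.992 -0.093]
 [ 0.64   0.123  0.758]
 [ 0.764  0.001 -0.645]]
[ 0.6219 -0.2229  0.0535] 0.0054 tool [ 0.0081  0.0268 -0.0161]
[ 0.5745 -0.2222  0.0558] 0.0031 tool [ 0.0141 -0.0202 -0.0126]
```

Run:
```python
from plan import *
from h import *
p=np.array([0.5994,-0.2615,0.0792]);R=Rn.from_quat([0.601,0.679,0.28,-0.316]);R=R
o=[]
for n,w in(('top',(440,150,520,210)),('scene',(205,70,285,130))):
    im=cv2.imread(f'pics/{n}1.png')
    x0,y0,x1,y1=w;z=cv2.resize(im[y0:y1,x0:x1],None,fx=5,fy=5,interpolation=cv2.INTER_CUBIC)
    for l in(-.02,.02):
        for zz,c in((.022,(0,255,0)),(-.051,(255,255,0))):
            for x in (-.011,.011):
                q=proj(n,p+R.apply([x,l,zz]))[0]
                cv2.circle(z,tuple(((q-[x0,y0]+.5)*5).astype(int)),3,c,-1)
    q=proj(n,p)[0];cv2.circle(z,tuple(((q-[x0,y0]+.5)*5).astype(int)),3,(0,0,255),-1);o.append(z)
cv2.imwrite('pics/m1.png',np.hstack(o))
```

```text
(no output)
```

View pics/m1.png

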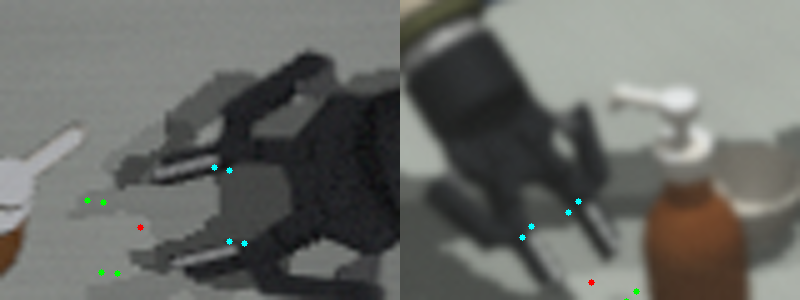

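The marks at the nominal tip positions lie about 35 mm ahead of the visible fingertips in both views: in this zoom, seen tips at (118,182) and (132,260) against marks at (87,200) and (101,272). By the cameras, the tips are higher than I had assumed, so I'll descend gently while watching the force.

```bash
python3 -m crank '[[-0.05,[-0.019,0,0.016],[0,0,0]],[-0.05,[-0.019,0,0.016],[0,0,0]],[-0.05,[-0.019,0,0.016],[0,0,0]],[-0.05,[-0.019,0,0.016],[0,0,0]],[-0.05,[-0.019,0,0.016],[0,0,0]]]'
python3 -m crank '[[-0.05,[-0.01,0,0.008],[0,0,0]],[-0.05,[-0.01,0,0.008],[0,0,0]],[-0.05,[-0.01,0,0.008],[0,0,0]],[-0.05,[-0.01,0,0.008],[0,0,0]],[-0.05,[-0.01,0,0.008],[0,0,0]]]'
python3 - <<'E'
from plan import *
from h import *
o=manip.get_obs();print(o['joint_pos'].round(3),o['ft_force'].round(2))
z=[]
for n,w in(('top',(420,160,500,220)),('scene',(210,90,290,150))):
    im=manip.camera(n);cv2.imwrite(f'pics/{n}4.png',im)
    x0,y0,x1,y1=w;z.append(cv2.resize(im[y0:y1,x0:x1],None,fx=5,fy=5,interpolation=cv2.INTER_CUBIC))
cv2.imwrite('pics/m4.png',np.hstack(z))
E
```

```text
clock: 4.35
position: [0.5944, -0.22, 0.0263]
ee_rot: [0.601, 0.679, 0.279, -0.315]
ft_force: [-0.3, 0.6, 0.5]
grip_width: 0.472
clock: 4.85
position: [0.5945, -0.2201, 0.0215]
ee_rot: [0.601, 0.68, 0.279, -0.315]
ft_force: [-0.2, 0.6, -0.0]
grip_width: 0.476
[ 0.872  1.048 -0.498  1.101 -0.255  1.603  0.67 ] [-0.2   0.61 -0.  ]
```

View pics/m4.png

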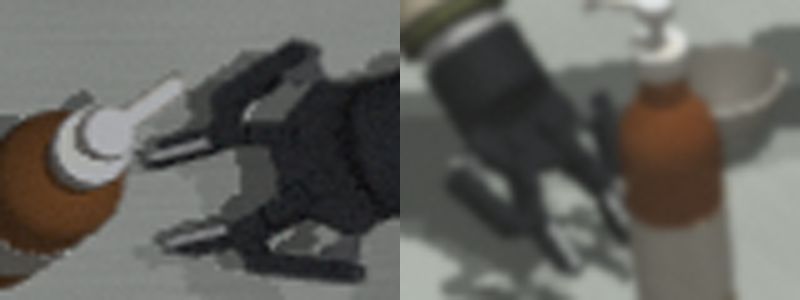

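Run:
```python
from plan import *
from h import *
p,R=now()
def tri(a,b):
    c1,d1=ray('top',a);c2,d2=ray('scene',b)
    s=np.linalg.lstsq(np.c_[d1,-d2],c2-c1,rcond=None)[0]
    P=c1+d1*s[0];Q=c2+d2*s[1];return (P+Q)/2,np.linalg.norm(P-Q)
P,g=tri((420+139/5-.5,160+157/5-.5),(210+175/5-.5,90+268/5-.5));print(P.round(4),g.round(4),R.inv().apply(P-p).round(4))
rows(p,R,[([p[0],p[1],p[2]-.012],R,10)],-.05)
```

```text
[ 0.6212 -0.2186  0.0416] 0.0042 [ 0.0142  0.0268 -0.0144]
[[-0.05, [-0.011, -0.0, 0.01], [0.0, 0.0, 0.0]], [-0.05, [-0.011, -0.0, 0.01], [0.0, 0.0, 0.0]], [-0.05, [-0.011, -0.0, 0.01], [0.0, 0.0, 0.0]], [-0.05, [-0.011, -0.0, 0.01], [0.0, 0.0, 0.0]], [-0.05, [-0.011, -0.0, 0.01], [0.0, 0.0, 0.0]]]
[[-0.05, [-0.011, -0.0, 0.01], [0.0, 0.0, 0.0]], [-0.05, [-0.011, -0.0, 0.01], [0.0, 0.0, 0.0]], [-0.05, [-0.011, -0.0, 0.01], [0.0, 0.0, 0.0]], [-0.05, [-0.011, -0.0, 0.01], [0.0, 0.0, 0.0]], [-0.05, [-0.011, -0.0, 0.01], [0.0, 0.0, 0.0]]]
max mm/row 1.2 deg/row 0.0 n 10
```

```bash
python3 -m crank '[[-0.05,[-0.012,0,0.01],[0,0,0]],[-0.05,[-0.012,0,0.01],[0,0,0]],[-0.05,[-0.012,0,0.01],[0,0,0]],[-0.05,[-0.012,0,0.01],[0,0,0]],[-0.05,[-0.012,0,0.01],[0,0,0]]]'
python3 -m crank '[[-0.05,[-0.01,0,0.008],[0,0,0]],[-0.05,[-0.01,0,0.008],[0,0,0]],[-0.05,[-0.01,0,0.008],[0,0,0]],[-0.05,[-0.01,0,0.008],[0,0,0]],[-0.05,[-0.01,0,0.008],[0,0,0]]]'
```

```text
clock: 5.45
position: [0.5945, -0.2201, 0.0152]
ee_rot: [0.601, 0.68, 0.279, -0.315]
ft_force: [0.2, -0.2, 0.2]
grip_width: 0.472
clock: 5.95
position: [0.5945, -0.2202, 0.0101]
ee_rot: [0.601, 0.68, 0.279, -0.315]
ft_force: [-0.1, 0.6, 0.4]
grip_width: 0.473
```

```bash
python3 -m crank '[[-0.05,[0.05,0,0.06],[0,0,0]],[-0.05,[0.05,0,0.06],[0,0,0]],[-0.05,[0.05,0,0.06],[0,0,0]],[-0.05,[0.05,0,0.06],[0,0,0]],[-0.05,[0.05,0,0.06],[0,0,0]]]'
python3 -m crank '[[-0.05,[0.032,0,0.038],[0,0,0]],[-0.05,[0.032,0,0.038],[0,0,0]],[-0.05,[0.032,0,0.038],[0,0,0]],[-0.05,[0,0,0],[0,0,0]],[-0.05,[0,0,0],[0,0,0]]]'
python3 - <<'E'
from plan import *
from h import *
o=manip.get_obs();print(o['joint_pos'].round(3),o['ft_force'].round(2))
z=[]
for n,w in(('top',(390,160,490,235)),('scene',(220,80,300,180))):
    im=manip.camera(n);cv2.imwrite(f'pics/{n}5.png',im)
    x0,y0,x1,y1=w;z.append(cv2.resize(im[y0:y1,x0:x1],None,fx=4,fy=4,interpolation=cv2.INTER_CUBIC))
z[0]=cv2.copyMakeBorder(z[0],0,100,0,0,0)
cv2.imwrite('pics/m5.png',np.hstack(z))
E
```

```text
clock: 6.45
position: [0.5906, -0.1885, 0.0101]
ee_rot: [0.601, 0.68, 0.279, -0.315]
ft_force: [0.5, -0.2, 0.2]
grip_width: 0.475
clock: 6.95
position: [0.5892, -0.1775, 0.0099]
ee_rot: [0.601, 0.68, 0.279, -0.315]
ft_force: [-0.5, -0.3, 0.0]
grip_width: 0.472
[ 0.865  1.011 -0.516  1.214 -0.267  1.515  0.663] [-0.5  -0.27  0.02]
```

View pics/m5.png

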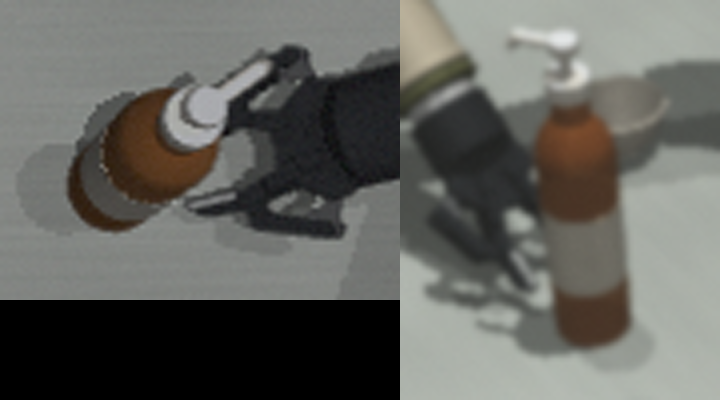

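Both views show the fingertips low and just short of the bottle, at (190,200) in the top zoom and (530,288) in the scene zoom. The bottle is still upright and unmoved.

```bash
python3 -m crank '[[-0.05,[0.016,0,0.019],[0,0,0]],[-0.05,[0.016,0,0.019],[0,0,0]],[-0.05,[0.016,0,0.019],[0,0,0]],[-0.05,[0.016,0,0.019],[0,0,0]],[-0.05,[0.016,0,0.019],[0,0,0]]]'
python3 -m crank '[[-0.05,[0.016,0,0.019],[0,0,0]],[-0.05,[0.016,0,0.019],[0,0,0]],[-0.05,[0.016,0,0.019],[0,0,0]],[-0.05,[0.016,0,0.019],[0,0,0]],[-0.05,[0.016,0,0.019],[0,0,0]]]'
```

```text
clock: 7.55
position: [0.588, -0.1673, 0.0099]
ee_rot: [0.601, 0.68, 0.279, -0.315]
ft_force: [-0.3, -0.3, 0.3]
grip_width: 0.472
clock: 8.05
position: [0.5869, -0.1581, 0.0098]
ee_rot: [0.601, 0.68, 0.279, -0.315]
ft_force: [0.3, -2.8, 0.3]
grip_width: 0.476
```

Contact: about 3 N along −y, consistent with the bottle sliding. I'll look again.

Run:
```python
from fit import *
for n in('top','scene'): cv2.imwrite(f'pics/{n}6.png',manip.camera(n))
fit('6',(390,160,470,230),(240,95,290,180))
```

```text
top bottle [ 0.58645914 -0.14115507] rms 0.006860754463694338 274
scene bottle [ 0.58295718 -0.14098219] rms 0.0004800019443783954 126
```

View pics/fit_6.png

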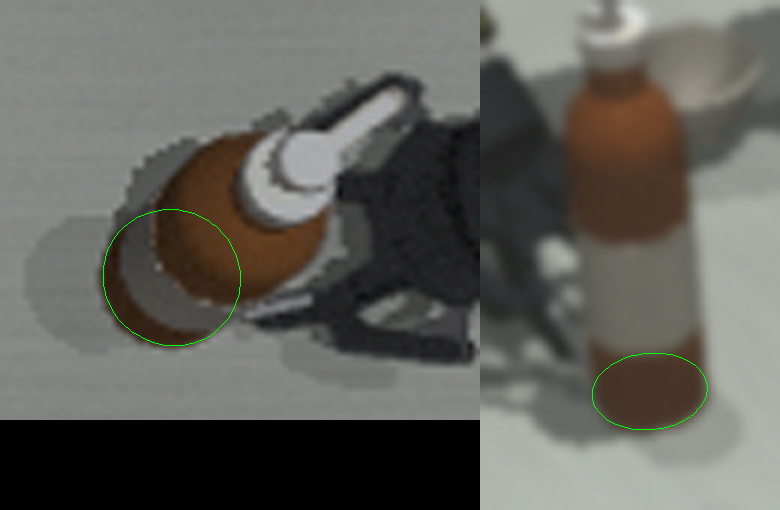

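```bash
python3 -m crank '[[-0.05,[0.024,0,0.029],[0,0,0]],[-0.05,[0.024,0,0.029],[0,0,0]],[-0.05,[0.024,0,0.029],[0,0,0]],[-0.05,[0.024,0,0.029],[0,0,0]],[-0.05,[0.024,0,0.029],[0,0,0]]]'
python3 - <<'E'
from fit import *
for n in('top','scene'): cv2.imwrite(f'pics/{n}7.png',manip.camera(n))
fit('7',(380,160,470,230),(240,95,295,185))
o=manip.get_obs();print(o['position'],o['joint_pos'].round(3),o['ft_force'].round(2))
E
```

```text
clock: 8.65
position: [0.5849, -0.1425, 0.0098]
ee_rot: [0.601, 0.68, 0.279, -0.315]
ft_force: [0.6, -4.0, 0.7]
grip_width: 0.476
top bottle [ 0.58367783 -0.12621117] rms 0.006601826157203577 280
scene bottle [ 0.58089476 -0.12509509] rms 0.0005702746470054442 124
[ 0.58483177 -0.1419917   0.00985082] [ 0.857  0.974 -0.534  1.297 -0.282  1.455  0.651] [-0.29 -2.05  0.07]
```

View pics/fit_7.png

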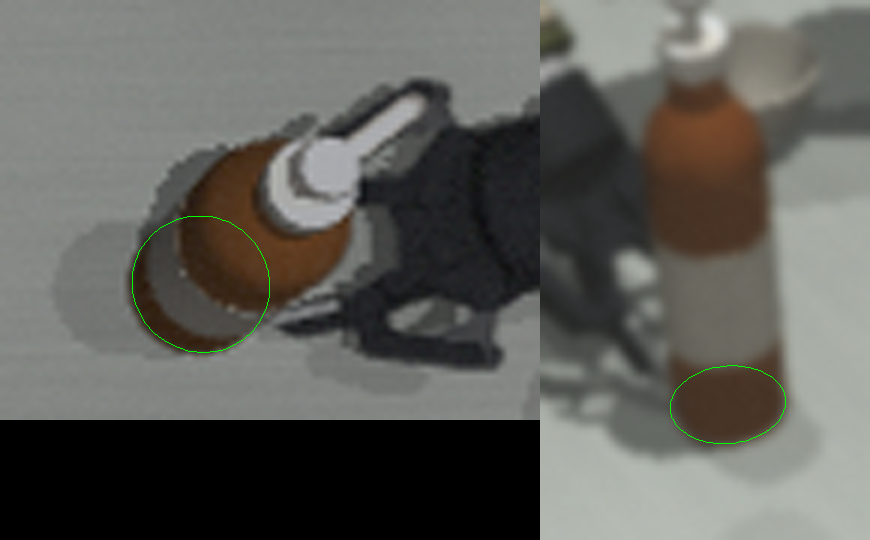

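```bash
cat >> plan.py <<'E'
def path(wps,z=.0100,k=.0163,tilt=50,jaw=-.05):
    p,R=now();pts=[]
    for bx,by,h,n in wps:
        f=np.array([np.cos(np.radians(h)),np.sin(np.radians(h))])
        pts.append(([*(np.array([bx,by])-k*f),z],Rt(h,tilt),n))
    rows(p,R,pts,jaw)
E
python3 - <<'E'
from plan import *
path([(.5595,-.077,105,10)])
E
```

```text
[[-0.05, [0.042, -0.019, 0.049], [0.014, 0.0, -0.011]], [-0.05, [0.042, -0.018, 0.049], [0.014, 0.0, -0.011]], [-0.05, [0.042, -0.017, 0.049], [0.014, 0.0, -0.011]], [-0.05, [0.042, -0.016, 0.05], [0.014, 0.0, -0.011]], [-0.05, [0.042, -0.015, 0.05], [0.014, 0.0, -0.011]]]
[[-0.05, [0.042, -0.014, 0.05], [0.014, 0.0, -0.011]], [-0.05, [0.042, -0.013, 0.05], [0.014, 0.0, -0.011]], [-0.05, [0.043, -0.012, 0.05], [0.014, 0.0, -0.011]], [-0.05, [0.043, -0.011, 0.05], [0.014, 0.0, -0.011]], [-0.05, [0.043, -0.01, 0.051], [0.014, 0.0, -0.011]]]
max mm/row 5.4 deg/row 0.8 n 10
```

```bash
python3 -m crank '[[-0.05,[0.042,-0.019,0.049],[0.014,0,-0.011]],[-0.05,[0.042,-0.018,0.049],[0.014,0,-0.011]],[-0.05,[0.042,-0.017,0.049],[0.014,0,-0.011]],[-0.05,[0.042,-0.016,0.05],[0.014,0,-0.011]],[-0.05,[0.042,-0.015,0.05],[0.014,0,-0.011]]]'
python3 -m crank '[[-0.05,[0.042,-0.014,0.05],[0.014,0,-0.011]],[-0.05,[0.042,-0.013,0.05],[0.014,0,-0.011]],[-0.05,[0.043,-0.012,0.05],[0.014,0,-0.011]],[-0.05,[0.043,-0.011,0.05],[0.014,0,-0.011]],[-0.05,[0.043,-0.01,0.05],[0.014,0,-0.011]]]'
python3 - <<'E'
from fit import *
from plan import *
for n in('top','scene'): cv2.imwrite(f'pics/{n}8.png',manip.camera(n))
fit('8',(350,160,450,235),(245,105,310,205))
o=manip.get_obs();print(o['position'],o['joint_pos'].round(3),o['ft_force'].round(2))
path([(.5265,-.005,98,15)])
E
```

```text
clock: 9.25
position: [0.5742, -0.1175, 0.0099]
ee_rot: [0.577, 0.7, 0.267, -0.326]
ft_force: [0.9, -4.0, 0.5]
grip_width: 0.477
clock: 9.75
position: [0.5637, -0.0931, 0.0099]
ee_rot: [0.552, 0.719, 0.255, -0.336]
ft_force: [1.4, -2.9, -0.3]
grip_width: 0.473
top bottle [ 0.56551973 -0.08196637] rms 0.008244322377472097 352
scene bottle [ 0.55747307 -0.07562126] rms 0.00045059248362659443 127
[ 0.56350908 -0.09217109  0.01007262] [ 0.803  0.955 -0.559  1.347 -0.241  1.471  0.682] [-0.34 -0.31 -0.76]
[[-0.05, [0.042, -0.012, 0.05], [-0.008, 0.0, 0.007]], [-0.05, [0.042, -0.013, 0.049], [-0.008, 0.0, 0.007]], [-0.05, [0.041, -0.014, 0.049], [-0.008, 0.0, 0.007]], [-0.05, [0.041, -0.014, 0.049], [-0.008, 0.0, 0.007]], [-0.05, [0.041, -0.015, 0.049], [-0.008, 0.0, 0.007]]]
[[-0.05, [0.041, -0.015, 0.049], [-0.008, 0.0, 0.007]], [-0.05, [0.041, -0.016, 0.049], [-0.008, 0.0, 0.007]], [-0.05, [0.041, -0.016, 0.049], [-0.008, 0.0, 0.007]], [-0.05, [0.041, -0.017, 0.049], [-0.008, 0.0, 0.007]], [-0.05, [0.041, -0.017, 0.049], [-0.008, 0.0, 0.007]]]
[[-0.05, [0.041, -0.018, 0.049], [-0.008, 0.0, 0.007]], [-0.05, [0.041, -0.018, 0.049], [-0.008, 0.0, 0.007]], [-0.05, [0.041, -0.019, 0.048], [-0.008, 0.0, 0.007]], [-0.05, [0.04, -0.019, 0.048], [-0.008, 0.0, 0.007]], [-0.05, [0.04, -0.02, 0.048], [-0.008, 0.0, 0.007]]]
max mm/row 5.3 deg/row 0.48 n 15
```

View pics/fit_8.png

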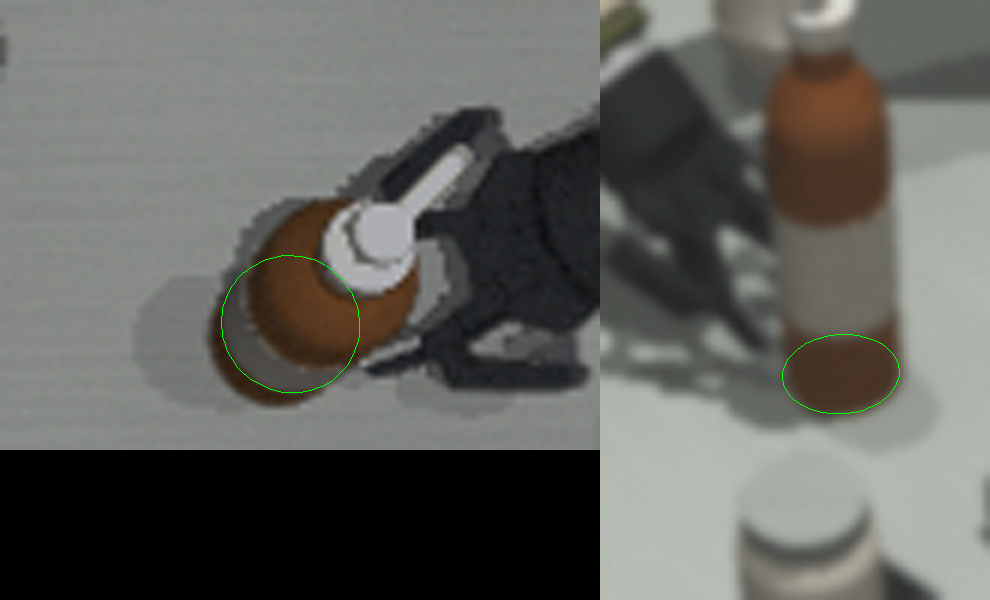

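This time the top fit locked onto the paper band. The scene fit sits on the foot and agrees with the commanded bottle position, (0.5595,-0.077). Upright; continue.

```bash
python3 -m crank '[[-0.05,[0.042,-0.012,0.05],[-0.008,0,0.007]],[-0.05,[0.042,-0.013,0.049],[-0.008,0,0.007]],[-0.05,[0.041,-0.014,0.049],[-0.008,0,0.007]],[-0.05,[0.041,-0.014,0.049],[-0.008,0,0.007]],[-0.05,[0.041,-0.015,0.049],[-0.008,0,0.007]]]'
python3 -m crank '[[-0.05,[0.041,-0.015,0.049],[-0.008,0,0.007]],[-0.05,[0.041,-0.016,0.049],[-0.008,0,0.007]],[-0.05,[0.041,-0.016,0.049],[-0.008,0,0.007]],[-0.05,[0.041,-0.017,0.049],[-0.008,0,0.007]],[-0.05,[0.041,-0.017,0.049],[-0.008,0,0.007]]]'
sed -i 's/ok=np.linalg.norm(G-G\[i\],axis=1)<0.03/ok=np.linalg.norm(G-G[i],axis=1)<0.024/' meas.py
python3 - <<'E'
from fit import *
from plan import *
for n in('top','scene'): cv2.imwrite(f'pics/{n}9.png',manip.camera(n))
fit('9',(315,170,415,255),(245,125,335,215))
o=manip.get_obs();print(o['position'],o['joint_pos'].round(3),o['ft_force'].round(2))
path([(.5145,.022,91,10)])
E
```

```text
clock: 10.35
position: [0.5521, -0.0696, 0.01]
ee_rot: [0.568, 0.707, 0.262, -0.33]
ft_force: [1.8, -3.7, 0.4]
grip_width: 0.473
clock: 10.85
position: [0.5407, -0.0458, 0.0099]
ee_rot: [0.583, 0.695, 0.268, -0.325]
ft_force: [1.7, -3.1, 0.6]
grip_width: 0.477
top bottle [ 0.54313101 -0.03267819] rms 0.006713345423650998 283
scene bottle [ 0.53550611 -0.02786288] rms 0.0004104407302978458 107
[ 0.54024188 -0.0451754   0.01005955] [ 0.839  0.866 -0.589  1.538 -0.307  1.321  0.649] [ 0.3  -0.56 -0.19]
[[-0.05, [0.044, -0.02, 0.052], [-0.016, 0.0, 0.013]], [-0.05, [0.044, -0.021, 0.052], [-0.016, 0.0, 0.013]], [-0.05, [0.043, -0.022, 0.052], [-0.016, 0.0, 0.013]], [-0.05, [0.043, -0.023, 0.052], [-0.016, 0.0, 0.013]], [-0.05, [0.043, -0.024, 0.051], [-0.016, 0.0, 0.013]]]
[[-0.05, [0.043, -0.025, 0.051], [-0.016, 0.0, 0.013]], [-0.05, [0.042, -0.026, 0.051], [-0.016, 0.0, 0.013]], [-0.05, [0.042, -0.028, 0.05], [-0.016, 0.0, 0.013]], [-0.05, [0.042, -0.029, 0.05], [-0.016, 0.0, 0.013]], [-0.05, [0.041, -0.03, 0.05], [-0.016, 0.0, 0.013]]]
max mm/row 5.7 deg/row 0.93 n 10
```

View pics/fit_9.png

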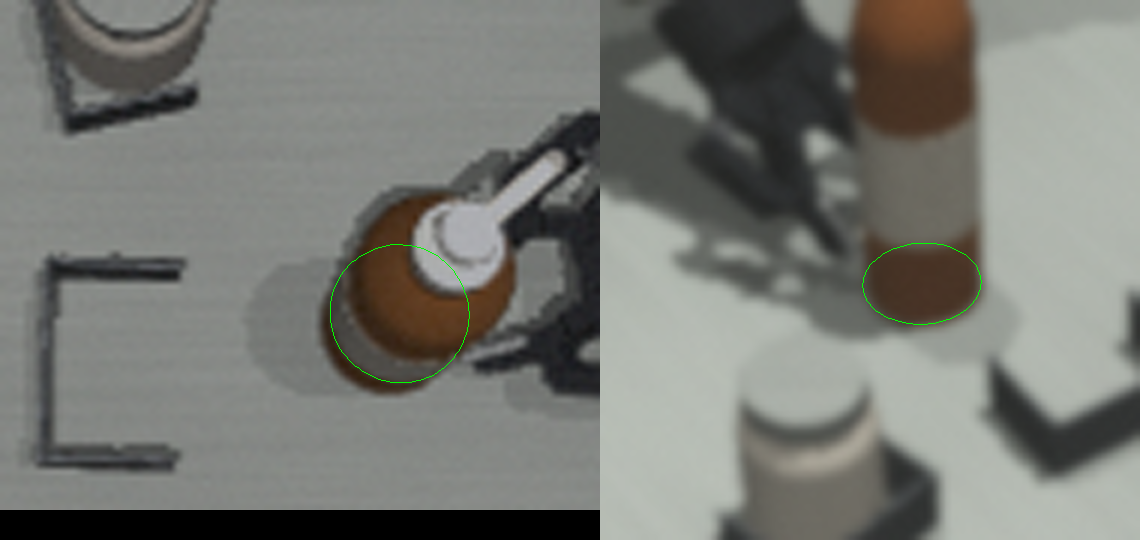

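```bash
python3 -m crank '[[-0.05,[0.044,-0.02,0.052],[-0.016,0,0.013]],[-0.05,[0.044,-0.021,0.052],[-0.016,0,0.013]],[-0.05,[0.043,-0.022,0.052],[-0.016,0,0.013]],[-0.05,[0.043,-0.023,0.052],[-0.016,0,0.013]],[-0.05,[0.043,-0.024,0.051],[-0.016,0,0.013]]]'
python3 -m crank '[[-0.05,[0.043,-0.025,0.051],[-0.016,0,0.013]],[-0.05,[0.042,-0.025,0.051],[-0.016,0,0.013]],[-0.05,[0.042,-0.026,0.05],[-0.016,0,0.013]],[-0.05,[0.042,-0.027,0.05],[-0.016,0,0.013]],[-0.05,[0.041,-0.027,0.05],[-0.016,0,0.013]]]'
python3 - <<'E'
from fit import *
from plan import *
for n in('top','scene'): cv2.imwrite(f'pics/{n}10.png',manip.camera(n))
fit('10',(310,180,400,260),(275,135,360,225))
o=manip.get_obs();print(o['position'],o['joint_pos'].round(3),o['ft_force'].round(2))
path([(.5165,.05,87,7),(.5195,.09,86.7,8)])
E
```

```text
clock: 11.45
position: [0.528, -0.0204, 0.0099]
ee_rot: [0.61, 0.671, 0.282, -0.313]
ft_force: [0.9, -3.8, 1.6]
grip_width: 0.475
clock: 11.95
position: [0.516, 0.0052, 0.0097]
ee_rot: [0.637, 0.646, 0.294, -0.301]
ft_force: [1.0, -4.3, 2.4]
grip_width: 0.475
top bottle [0.5210926 0.0209568] rms 0.0052021373183091975 326
scene bottle [0.51341586 0.02330749] rms 0.001167106473510832 107
[0.51529422 0.00586001 0.00978702] [ 0.904  0.755 -0.638  1.774 -0.428  1.108  0.618] [ 0.73 -1.14  0.75]
[[-0.05, [0.032, 0.001, 0.038], [-0.01, 0.001, 0.008]], [-0.05, [0.032, 0.001, 0.038], [-0.01, 0.001, 0.008]], [-0.05, [0.032, 0.0, 0.038], [-0.01, 0.001, 0.008]], [-0.05, [0.032, -0.0, 0.038], [-0.01, 0.001, 0.008]], [-0.05, [0.032, -0.0, 0.038], [-0.01, 0.001, 0.008]]]
[[-0.05, [0.032, -0.001, 0.038], [-0.01, 0.001, 0.008]], [-0.05, [0.032, -0.001, 0.038], [-0.01, 0.001, 0.008]], [-0.05, [0.04, 0.001, 0.048], [-0.001, 0.0, 0.001]], [-0.05, [0.04, 0.001, 0.048], [-0.001, -0.0, 0.001]], [-0.05, [0.04, 0.001, 0.048], [-0.001, -0.0, 0.001]]]
[[-0.05, [0.04, 0.001, 0.048], [-0.001, 0.0, 0.001]], [-0.05, [0.04, 0.001, 0.048], [-0.001, 0.0, 0.001]], [-0.05, [0.04, 0.001, 0.048], [-0.001, -0.0, 0.001]], [-0.05, [0.04, 0.001, 0.048], [-0.001, 0.0, 0.001]], [-0.05, [0.04, 0.001, 0.048], [-0.001, -0.0, 0.001]]]
max mm/row 5.0 deg/row 0.58 n 15
```

View pics/fit_10.png

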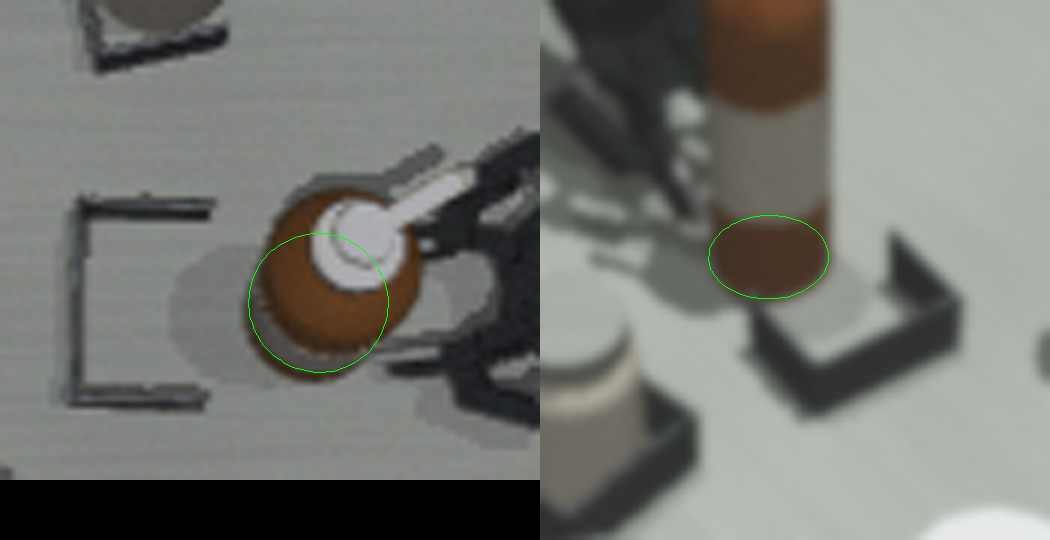

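Lined up with the opening: in the top zoom the foot centre is at about row 310 and the bay's mid-line at about 309. Pushing in.

```bash
python3 -m crank '[[-0.05,[0.032,0.001,0.038],[-0.01,0.001,0.008]],[-0.05,[0.032,0.001,0.038],[-0.01,0.001,0.008]],[-0.05,[0.032,0,0.038],[-0.01,0.001,0.008]],[-0.05,[0.032,0,0.038],[-0.01,0.001,0.008]],[-0.05,[0.032,0,0.038],[-0.01,0.001,0.008]]]'
python3 -m crank '[[-0.05,[0.032,-0.001,0.038],[-0.01,0.001,0.008]],[-0.05,[0.032,-0.001,0.038],[-0.01,0.001,0.008]],[-0.05,[0.036,0.001,0.043],[-0.001,0,0.001]],[-0.05,[0.036,0.001,0.043],[-0.001,0,0.001]],[-0.05,[0.036,0.001,0.043],[-0.001,0,0.001]]]'
python3 - <<'E'
from fit import *
from plan import *
for n in('top','scene'): cv2.imwrite(f'pics/{n}11.png',manip.camera(n))
fit('11',(310,180,400,260),(275,135,360,225))
o=manip.get_obs();print(o['position'],o['joint_pos'].round(3),o['ft_force'].round(2))
path([(.5195,.093,86.7,8)])
E
```

```text
clock: 12.55
position: [0.5163, 0.0246, 0.0095]
ee_rot: [0.652, 0.63, 0.303, -0.294]
ft_force: [-1.9, -4.3, 3.0]
grip_width: 0.473
clock: 13.05
position: [0.5174, 0.0461, 0.0096]
ee_rot: [0.659, 0.622, 0.307, -0.291]
ft_force: [0.2, -5.3, 1.5]
grip_width: 0.477
top bottle [0.52344711 0.06293547] rms 0.0044966712646755 343
scene bottle [0.51115267 0.06695911] rms 0.0018933334237185295 102
[0.51725378 0.04680195 0.00969865] [ 0.9    0.721 -0.676  1.863 -0.501  0.991  0.591] [ 0.2  -0.49  1.23]
[[-0.05, [0.03, -0.001, 0.036], [-0.0, -0.0, 0.0]], [-0.05, [0.03, -0.001, 0.036], [-0.0, -0.0, 0.0]], [-0.05, [0.03, -0.001, 0.036], [-0.0, -0.0, 0.0]], [-0.05, [0.03, -0.001, 0.036], [-0.0, -0.0, 0.0]], [-0.05, [0.03, -0.001, 0.036], [-0.0, -0.0, 0.0]]]
[[-0.05, [0.03, -0.001, 0.036], [-0.0, -0.0, 0.0]], [-0.05, [0.03, -0.001, 0.036], [-0.0, -0.0, 0.0]], [-0.05, [0.03, -0.001, 0.036], [-0.0, -0.0, 0.0]]]
max mm/row 3.7 deg/row 0.0 n 8
```

View pics/fit_11.png

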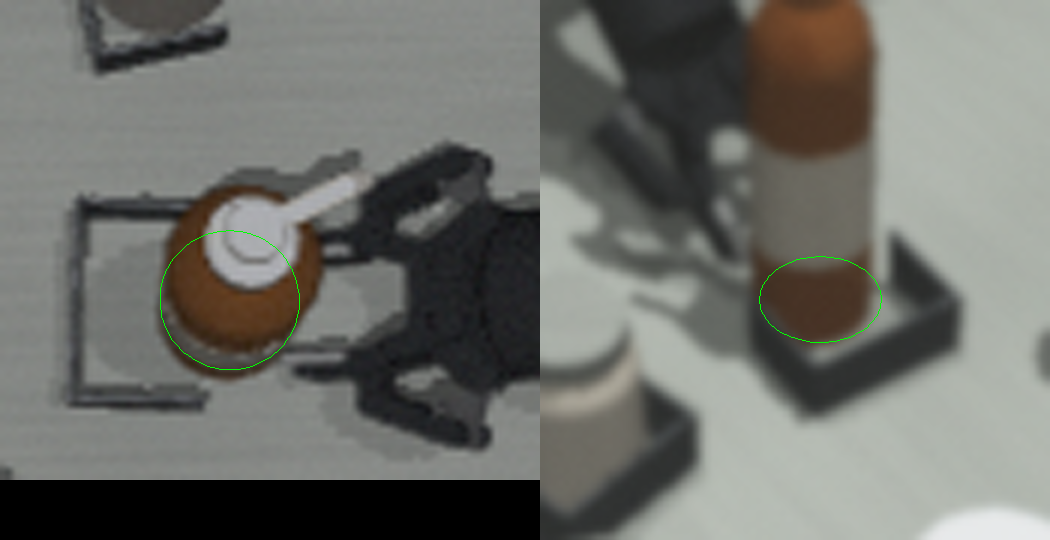

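```bash
python3 -m crank '[[-0.05,[0.03,0,0.036],[0,0,0]],[-0.05,[0.03,0,0.036],[0,0,0]],[-0.05,[0.03,0,0.036],[0,0,0]],[-0.05,[0.03,0,0.036],[0,0,0]],[-0.05,[0.03,0,0.036],[0,0,0]]]'
python3 -m crank '[[-0.05,[0.016,0,0.019],[0,0,0]],[-0.05,[0.016,0,0.019],[0,0,0]],[-0.05,[0.016,0,0.019],[0,0,0]],[-0.05,[0.016,0,0.019],[0,0,0]],[-0.05,[0.016,0,0.019],[0,0,0]]]'
python3 - <<'E'
from fit import *
from plan import *
for n in('top','scene'): cv2.imwrite(f'pics/{n}12.png',manip.camera(n))
fit('12',(310,180,400,260),(275,135,360,225))
o=manip.get_obs();print(o['position'],o['joint_pos'].round(3),o['ft_force'].round(2))
E
```

```text
clock: 13.65
position: [0.5187, 0.0645, 0.0095]
ee_rot: [0.659, 0.622, 0.307, -0.291]
ft_force: [-0.2, -5.6, 2.9]
grip_width: 0.475
clock: 14.15
position: [0.5191, 0.0745, 0.0096]
ee_rot: [0.659, 0.622, 0.307, -0.291]
ft_force: [-0.2, -4.6, 2.3]
grip_width: 0.47
top bottle [0.52506872 0.09242596] rms 0.004169438192273072 349
scene bottle [0.51180499 0.07552604] rms 0.002920286305607155 94
[0.51905406 0.07479667 0.0096215 ] [ 0.871  0.715 -0.697  1.887 -0.521  0.946  0.572] [ 0.17 -2.85  1.84]
```

View pics/fit_12.png

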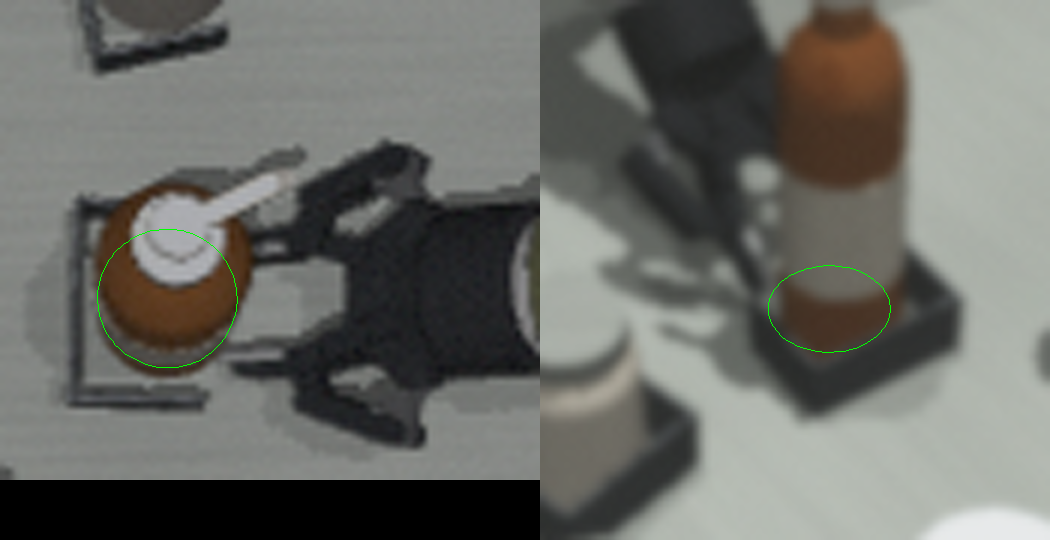

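In the top zoom the bottle's left edge is at about column 97 and the back wall's inner face at about 85, leaving 6–12 mm. I'll creep in and watch the force.

```bash
python3 -m crank '[[-0.05,[0.012,0,0.014],[0,0,0]],[-0.05,[0.012,0,0.014],[0,0,0]],[-0.05,[0.012,0,0.014],[0,0,0]],[-0.05,[0.012,0,0.014],[0,0,0]],[-0.05,[0.012,0,0.014],[0,0,0]]]'
```

```text
clock: 14.75
position: [0.5194, 0.0822, 0.0097]
ee_rot: [0.659, 0.622, 0.307, -0.291]
ft_force: [-0.7, -5.0, 2.4]
grip_width: 0.478
```

```bash
python3 -m crank '[[-0.05,[0.008,0,0.0095],[0,0,0]],[-0.05,[0.008,0,0.0095],[0,0,0]],[-0.05,[0.008,0,0.0095],[0,0,0]],[-0.05,[0,0,0],[0,0,0]],[-0.05,[0,0,0],[0,0,0]]]'
```

```text
clock: 15.25
position: [0.5199, 0.083, 0.0093]
ee_rot: [0.66, 0.622, 0.307, -0.29]
ft_force: [-4.1, -14.1, 6.2]
grip_width: 0.475
```

Run:
```python
from fit import *
from plan import *
z=[]
for n,w in(('top',(310,180,400,260)),('scene',(275,105,360,225))):
    im=manip.camera(n);cv2.imwrite(f'pics/{n}13.png',im);x0,y0,x1,y1=w
    z.append(cv2.resize(im[y0:y1,x0:x1],None,fx=4.5,fy=4.5,interpolation=cv2.INTER_CUBIC))
H=max(a.shape[0] for a in z);cv2.imwrite('pics/m13.png',np.hstack([cv2.copyMakeBorder(a,0,H-a.shape[0],0,0,0) for a in z]))
o=manip.get_obs();print(o['position'],o['ft_force'].round(2))
```

```text
[0.51997447 0.08294597 0.00932167] [ -3.35 -14.35   6.34]
```

View pics/m13.png

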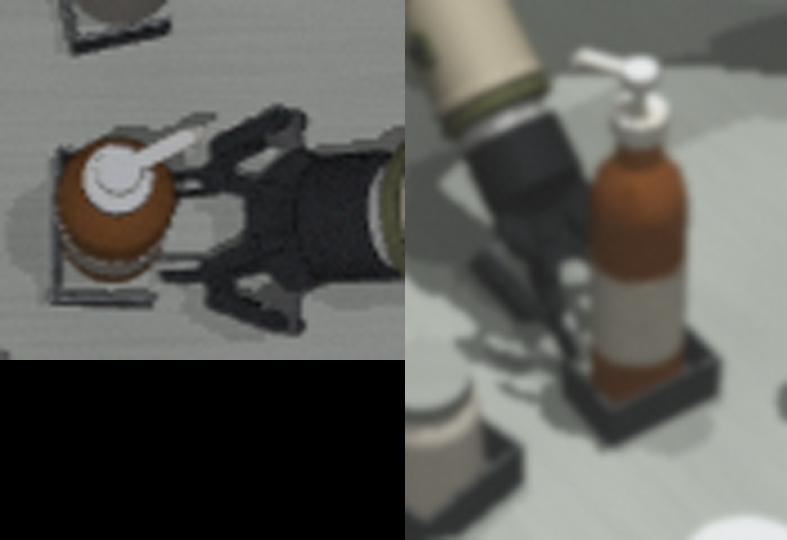

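The force rose to 14 N and the tool stopped advancing. The top view shows the bottle against the back wall (edge at column 60) and upright. I'll back straight off.

```bash
python3 -m crank '[[-0.05,[-0.016,0,-0.019],[0,0,0]],[-0.05,[-0.024,0,-0.029],[0,0,0]],[-0.05,[-0.032,0,-0.038],[0,0,0]],[-0.05,[-0.05,0,-0.06],[0,0,0]],[-0.05,[-0.08,0,-0.095],[0,0,0]]]'
python3 -m crank '[[-0.05,[-0.1,0,-0.12],[0,0,0]],[-0.05,[-0.1,0,-0.12],[0,0,0]],[-0.05,[-0.1,0,-0.12],[0,0,0]],[-0.05,[-0.1,0,-0.12],[0,0,0]],[-0.05,[-0.1,0,-0.12],[0,0,0]]]'
python3 - <<'E'
from fit import *
from plan import *
z=[]
for n,w in(('top',(310,180,400,260)),('scene',(275,105,360,225))):
    im=manip.camera(n);cv2.imwrite(f'pics/{n}14.png',im);x0,y0,x1,y1=w
    z.append(cv2.resize(im[y0:y1,x0:x1],None,fx=4.5,fy=4.5,interpolation=cv2.INTER_CUBIC))
H=max(a.shape[0] for a in z);cv2.imwrite('pics/m14.png',np.hstack([cv2.copyMakeBorder(a,0,H-a.shape[0],0,0,0) for a in z]))
t=cv2.imread('pics/top14.png');cv2.imwrite('pics/t14z.png',cv2.resize(t[200:260,310:370],None,fx=10,fy=10,interpolation=cv2.INTER_CUBIC))
o=manip.get_obs();print(o['position'],o['ft_force'].round(2))
E
```

```text
clock: 15.85
position: [0.5178, 0.0602, 0.0098]
ee_rot: [0.658, 0.622, 0.307, -0.292]
ft_force: [-0.5, -0.1, -0.1]
grip_width: 0.472
clock: 16.35
position: [0.5146, -0.0038, 0.0098]
ee_rot: [0.659, 0.622, 0.307, -0.291]
ft_force: [-0.3, 0.5, -0.1]
grip_width: 0.476
[ 0.5150887  -0.00502718  0.00949242] [ 0.92 -0.47  0.08]
```

View pics/m14.png

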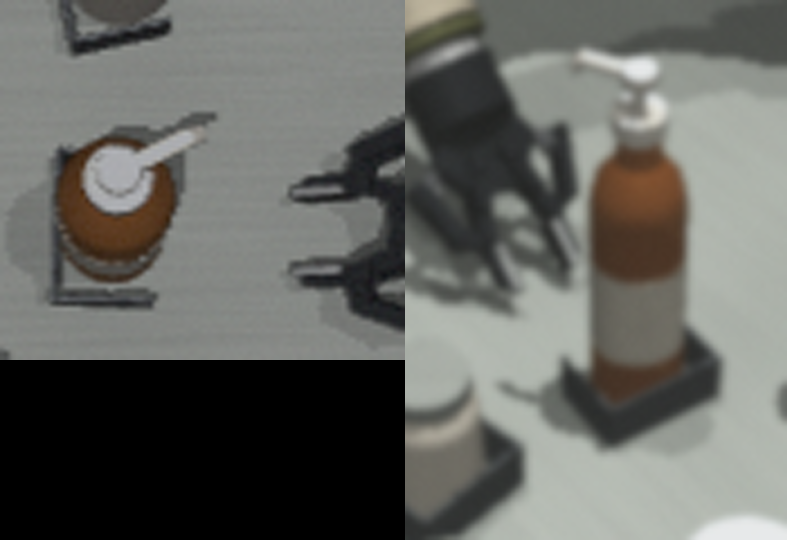

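View pics/t14z.png

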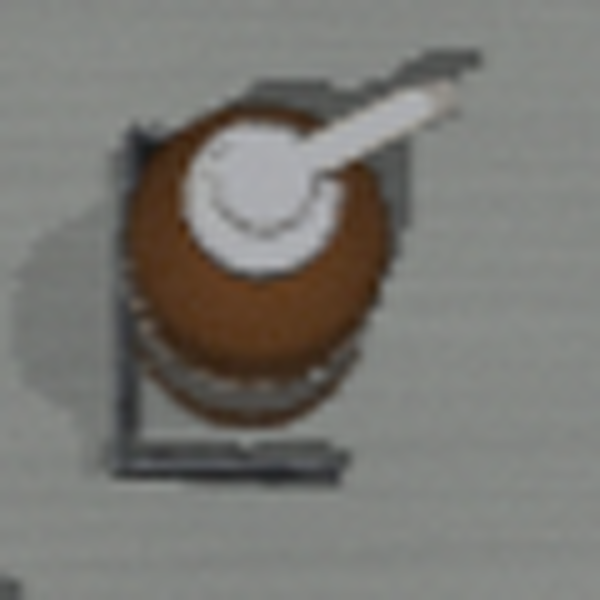

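The bottle stands upright in the bay. In the top zoom its foot (centre column about 255, radius about 117) reaches column 138, which is the wall's inner face at about 137. I'll retreat a bit further and do a full check of the other things.

```bash
python3 -m crank '[[-0.05,[-0.05,0,-0.25],[0,0,0]],[-0.05,[0,0,-0.35],[0,0,0]],[-0.05,[0,0,-0.35],[0,0,0]],[-0.05,[0,0,-0.3],[0,0,0]],[-0.05,[0,0,-0.2],[0,0,0]]]'
python3 -m crank '[[-0.05,[0,0,0],[0,0,0]],[-0.05,[0,0,0],[0,0,0]],[-0.05,[0,0,0],[0,0,0]],[-0.05,[0,0,0],[0,0,0]],[-0.05,[0,0,0],[0,0,0]]]'
python3 - <<'E'
from fit import *
from plan import *
for n in('top','scene'): cv2.imwrite(f'pics/{n}15.png',manip.camera(n))
o=manip.get_obs();print(o['position'],o['ft_force'].round(2),abs(o['joint_velocities']).max())
a=cv2.imread('pics/top0.png');b=cv2.imread('pics/top15.png')
d=cv2.absdiff(a,b).max(2)
for k,w in dict(canister=(315,145,355,193),jug=(255,120,302,165),cups=(215,165,258,205),spoon=(220,222,260,298),short=(283,255,318,288),bucket=(85,195,180,295),bowl=(476,240,515,280)).items():
    r=d[w[1]:w[3],w[0]:w[2]];print(k,int((r>30).sum()),int(r.max()))
E
```

```text
clock: 16.95
position: [0.5098, -0.095, 0.0822]
ee_rot: [0.659, 0.622, 0.307, -0.29]
ft_force: [0.5, -0.2, -0.1]
grip_width: 0.475
clock: 17.45
position: [0.5094, -0.0931, 0.0809]
ee_rot: [0.658, 0.622, 0.307, -0.292]
ft_force: [-0.1, -0.8, -0.3]
grip_width: 0.475
[ 0.50947192 -0.09347287  0.08104754] [ 0.01  0.74 -0.05] 0.004771226059921228
canister 0 10
jug 0 11
cups 0 11
spoon 0 10
short 0 14
bucket 0 15
bowl 1007 97
```

View pics/top15.png

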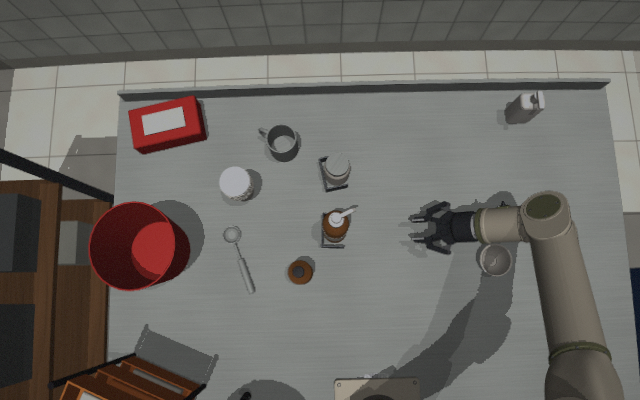

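View pics/scene15.png

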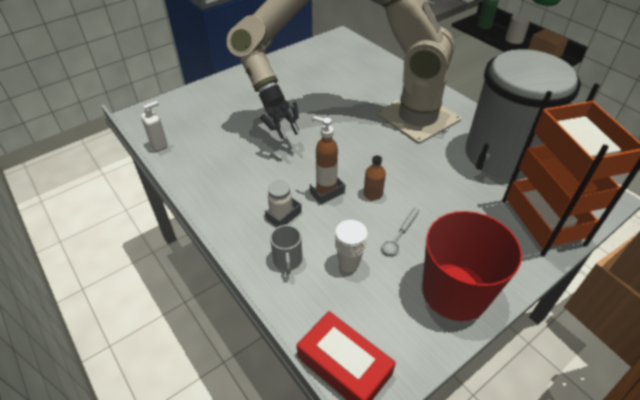

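The bottle is standing in the bay, at (335,225) in the top view and (327,165) in the scene view. The canister, jug, cups, spoon, short bottle and bucket show no pixel change. The bowl's patch changed only because the arm now shades and partly covers it, and its rim is still at about (495,260). The arm is clear of everything, so I'm handing in.

```bash
python3 -c "
from workcell import manip
print(manip.hand_in())"
```

```text
the job is handed in; nothing more can be done
None
```

I pushed the pump bottle about 25 cm along the counter into the empty bay and up to its back wall, then backed off and handed in at about 17.5 s. I used the half-open fingertips as a cradle about 30 mm above the counter. The push took 3–6 N while the bottle slid. At the wall the force rose to about 14 N and the tool stopped moving forward.

**Last checks:** the bottle stands upright and clear of the side walls. In the top view its base reaches the back wall's inner face to within about 1 mm. The force on the robot's wrist was about 0 N. The canister, jug, cups, spoon, short bottle and bucket show no change in the top view.

**What disagreed or could not be fully checked:**
- **Fingertips:** the cameras showed them about 35 mm short of where the tool description puts them. I lowered the tool to what the cameras showed, and it touched nothing on the way down.
- **Bottle position:** towards the end the outline fits became unreliable, with the top one locking onto the paper band and the scene one blocked by the bay wall. For the last stretch I relied on the tool position, the force and close-up pictures.
- **Sugar bowl:** the arm shades and partly covers it in the last picture, so I could only judge by eye that its rim had not moved.

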